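# Load the ultrasonic cleaner with milling balls

### The job

Get the milling balls washed: first stand the large steel beaker in the cleaner's round tank, stand the medium blue beaker inside it and the small white one inside that, then use the hand scoop to bring all the balls from the white drain tray into the small beaker - the balls are clean ware, so never touch them with the fingers. When every ball is in, press the cleaner's green start button fully down. Finish with the scoop back on its blue mat, standing on its base, the three beakers upright and still nested, and the bystanders (green jar, screwdriver, tweezers, spool) left where they were.

Things in the scene. Friction and masses are not known exactly. Their poses are not given: they have to be found in the camera images.
- large: large steel beaker, loose, 0.22 kg: outer diameter 136, height 70, wall and floor 4 mm thick. Origin: centre of its underside, z up. An upright lifting tab stands on the rim on its own -x side
- large_tab (a point): top centre of the large beaker's dark lifting tab, 110 mm above its underside and 68 mm from its axis (on its own -x side). The tab rises 40 mm above the rim, measures 12 mm radially and 14 mm along the rim; pinch it from above across the 14 mm
- medium: medium blue beaker, loose, 0.18 kg: outer diameter 114, height 85, wall and floor 4 mm thick. Origin: centre of its underside, z up. Lifting tab on the rim on its own -x side, like the large one's: top centre 125 mm above the underside, 57 mm from the axis
- small: small white beaker, loose, 0.14 kg: outer diameter 92, height 100, wall and floor 4 mm thick (mouth 84 mm across). Origin: centre of its underside, z up. Lifting tab on the rim on its own -x side, like the large one's: top centre 140 mm above the underside, 46 mm from the axis
- tank_floor (a point): centre of the floor of the cleaner's round tank (148 mm wide, 65 mm deep), 25 mm above the table; a beaker stands on it. The cleaner is a fixed steel block 200 (x) x 190 (y) x 90 mm high, its front on its -x side; the tank's centre lies 12 mm behind (+x) the block's centre. Axes as the cleaner's
- start_top (a point): centre of the top of the green start button (26 mm diameter) on the cleaner's front deck, 22 mm above the deck; it is pressed straight down
- start (a joint): travel of the start button: 0 up, 0.006 m fully down; springs back; needs about 5 N to go fully down
- tray: fixed white drain tray: a straight open channel, 70 mm wide inside and 235 mm long, with a level floor 12 mm above the table. Origin on the table under its middle, +x along the channel towards its far end. Side walls stand 40 mm above the floor and are 5 mm thick. The balls lie in its far half and roll easily
- tray_far (a point): middle of the foot of the far end wall (55 mm high), on the channel's floor. Axes as the tray's
- tray_near (a point): middle of the foot of the near end wall (only 14 mm high), on the channel's floor, 235 mm from tray_far
- scoop: hand scoop, loose, 0.16 kg, starts flat on the mat. Origin on its underside; +x is its front. Flat pan 63 mm wide, 2.5 mm thick, straight open front lip at x = +59 mm; back wall 28 mm high, inner face at x = -21 mm; side walls 24 mm high, 59 mm apart inside, from the back to x = +39 mm, so the first 20 mm behind the lip has no sides. Handle: see scoop_grip
- scoop_grip (a point): where to pinch the scoop's orange upright handle post from above: on the post's axis, 75 mm above the underside, 34 mm behind the scoop's origin (93 mm behind the lip). The post is 20 (x) x 26 (y) mm and rises to 95 mm above the underside
- mat: fixed blue mat, 150 (its x) x 100 (its y) x 3 mm, the scoop's place; origin under its centre
- ball0_center (a point): a dark polished ceramic ball, 24 mm diameter, 25 g (this point: its centre). Three to six balls are present, lying on the floor of the drain tray within 100 mm of its far end wall; absent ones read None
- ball1_center (a point): a dark polished ceramic ball, 24 mm diameter, 25 g (this point: its centre). Three to six balls are present, lying on the floor of the drain tray within 100 mm of its far end wall; absent ones read None
- ball2_center (a point): a dark polished ceramic ball, 24 mm diameter, 25 g (this point: its centre). Three to six balls are present, lying on the floor of the drain tray within 100 mm of its far end wall; absent ones read None
- ball3_center (a point): a dark polished ceramic ball, 24 mm diameter, 25 g (this point: its centre). Three to six balls are present, lying on the floor of the drain tray within 100 mm of its far end wall; absent ones read None
- ball4_center (a point): a dark polished ceramic ball, 24 mm diameter, 25 g (this point: its centre). Three to six balls are present, lying on the floor of the drain tray within 100 mm of its far end wall; absent ones read None
- ball5_center (a point): a dark polished ceramic ball, 24 mm diameter, 25 g (this point: its centre). Three to six balls are present, lying on the floor of the drain tray within 100 mm of its far end wall; absent ones read None
- flux: bystander: small green jar, 44 mm diameter, 45 mm high; origin under its centre
- driver: bystander: red screwdriver, 170 mm long, lying along its x; origin at its middle on the table
- tweezers: bystander: steel tweezers, 125 x 14 x 8 mm, lying along its x; origin under its middle
- spool: bystander: metal wire spool, 56 mm diameter, 38 mm high; origin under its centre

How it is judged:
By the outcome, as a careful person would: the job done as asked, in the order asked, and still so for the second after the job is handed in, with the robot touching nothing.
Of ball0, ball1, ball2, ball3, ball4, ball5 only 3 to 6 are there at a start; the rules pass over those that are not, and their reading is None.
At some moment in a run one of large, medium, small, scoop may be knocked a few centimetres aside while the robot is not near it.
It also fails if it takes over 210 s, if anything falls off the work surface, if the arm or the gripper's body presses on something with over 40 N, if the wrist force passes 120 N, or if a joint passes its speed limit or range.

### The arm

A 6-joint arm with a two-finger parallel gripper is mounted at the origin on the work surface. World frame = base frame: x ahead of the robot, y to its left, z up, the work surface at z = 0. Lengths are in m, angles in rad, forces in N, time in s.
With the tool pointing down it reaches from about 0.225 to 0.875 m from the base axis. Payload 3.4 kg.
Tool frame: the origin (TCP) lies at the very end of the fingers, on their centre line; the grasp point (between the pads) lies 19 mm behind it (manip.tcp_to_grasp is the distance from the TCP to the grasp point, in m); z points along the fingers, y is the line along which they close (so a half turn about z gives the same grasp; the last joint's range is limited). The gripper opens to 85 mm and grips with 20 to 120 N. Pads are 22 mm wide; open, the fingers measure 114 mm over their backs; the gripper's body (76 mm by 85 mm) begins 54 mm behind the grasp point. The pads swing forward as they close: fully open they stand 13 mm farther back than shut.
Start: joints at [1.056, 0.276, 1.505, -0, 1.361, -0.121], TCP at [0.221, 0.531, 0.231] pointing down, gripper open.
Joint ranges: [-2.89, 2.89], [-0.75, 2.08], [0.22, 2.7], [-1.18, 4.32], [0.11, 2.71], [-2.7, 2.7]. Speed limits (rad/s): [2.57, 2.57, 3.14, 3.14, 3.14, 3.14].

### API

Orientations are given as a unit quaternion [w, x, y, z].
In Python, from rig import status, get_image, job, manip gives the robot as it stands.
- The arm moves only by the tool apply_moves, never from a script. Its arguments are lists of equal length, an entry for each row: "xyz": the shift along the tool's x, y, z each as a share of 0.3 m, from -1 to 1, a list of three; "rot": the turn, a rotation vector about the tool's x, y, z each as a share of 60 degrees, from -1 to 1, a list of three; "hand": the opening, from -1 (shut) to 1 (fully open). A call has 1 to 8 rows; each row shifts and turns the commanded pose from where the row before left it, along the tool's axes as they then stand; what a row does not reach is not made up. A row lasts 1/8 s, in which the tool goes at most 62.5 mm and 10.7 degrees, less where a joint would pass 70% of its speed; a pose out of reach is approached as far as the arm can. A call with a number of a shift or a turn outside -1 to 1 is refused whole. A call with a gripper value outside its range is refused whole. The fingers move at their own pace and stop on an object; "force" is the grip in N (left out, the last holds). Time passes only in rows, so rows that do not move let the fingers close. It gives the time, the measured TCP pose, the force, the opening and the grip force at its end, in the units of the state.
- status.get_state(): the state, without advancing time (a new reading comes with each control period).
- get_image(name): name is "side" or "top"; returns a dict with "pixels" (480x640x3 uint8, red, green, blue), "fovy" (degrees; the focal length in pixels is half the picture's height over the tangent of half this angle, whatever the lens; pixels are square), "cx", "cy" (the principal point, pixels), "dist" ([k1, k2, p1, p2, k3] as OpenCV has them; the pictures are not rectified), "origin" and "orientation" of the camera in the world. Camera axes: x right, y down, z forward; pixel columns grow to the right and rows downward; lengths in m; the calibration is good to about 2 mm. A picture is of the moment at which its call begins. There is no depth.
- job.sign_off(): hands the job in; it is judged then, once.
The state is a dict: "clock": time; "qpos": joint angles; "qd": joint speeds; "effort": joint torques, N m; "position": TCP position; "ee_rot": TCP orientation; "contact_force": force on the tool from outside, world axes, zero at the start; "moment": the same for the moment, N m; "width": finger opening in m; "gripper_force": force on a finger pad.
Only numpy, scipy, OpenCV 4.12 (cv2) and the standard library are available. Lean on these libraries where they do the work, as an engineer would, in place of code of your own. Each camera call takes 0.05 s, during which the arm holds its last target. There are 200 camera calls.

## Working session

There is one attempt and no reset: what is moved stays moved. The work goes in short steps, Python scripts to look and compute and a tool call to move; the robot and the scene stay as the last step left them, time stands still between calls to the robot, and variables do not carry over. Pictures are saved under pics/ and viewed, at most 14 in all, crops included, and the job is handed in when it is done.

Besides the shell and the picture viewer there is one more tool, called after "Request:" as a command line: name --argument value ..., lists and objects as JSON in quotes. apply_moves: Moves the arm, as the interface text tells. Its arguments: {"type":"object","properties":{"xyz":{"type":"array","items":{"type":"array","items":{"type":"number","minimum":-1,"maximum":1}}},"rot":{"type":"array","items":{"type":"array","items":{"type":"number","minimum":-1,"maximum":1}}},"hand":{"type":"array","items":{"type":"number"}},"force":{"type":"number"}},"required":["xyz","rot","hand"]}

```bash
mkdir -p pics; ls; cat > h.py <<'E'
import numpy as np, cv2
from rig import status, get_image, job, manip
from scipy.spatial.transform import Rotation as R
def q2R(q): return R.from_quat([q[1],q[2],q[3],q[0]]).as_matrix()
def K(im):
    f=im["pixels"].shape[0]/2/np.tan(np.radians(im["fovy"])/2)
    return np.array([[f,0,im["cx"]],[0,f,im["cy"]],[0,0,1]])
def ray(im,uv):
    n=cv2.undistortPoints(np.array(uv,float).reshape(-1,1,2),K(im),np.array(im["dist"],float)).reshape(-1,2)
    d=np.c_[n,np.ones(len(n))]@q2R(im["orientation"]).T
    return np.array(im["origin"]),d
def plane(im,uv,z):
    o,d=ray(im,uv); return o+d*((z-o[2])/d[:,2])[:,None]
def tri(a,ua,b,ub):
    o1,d1=ray(a,ua);o2,d2=ray(b,ub);d1=d1[0];d2=d2[0]
    s=np.linalg.lstsq(np.c_[d1,-d2],o2-o1,rcond=None)[0]
    p,q=o1+s[0]*d1,o2+s[1]*d2
    return (p+q)/2,np.linalg.norm(p-q)
def proj(im,P):
    Rw=q2R(im["orientation"]).T
    return cv2.projectPoints(np.array(P,float).reshape(-1,3),cv2.Rodrigues(Rw)[0],-Rw@np.array(im["origin"]),K(im),np.array(im["dist"],float))[0].reshape(-1,2)
def save(im,n): cv2.imwrite("pics/"+n,im["pixels"][:,:,::-1])
E
python3 - <<'E'
from h import *
for n in("top","side"):
    im=get_image(n);save(im,n+"0.png");print(n,{k:v for k,v in im.items() if k!="pixels"})
print(status.get_state(),manip.tcp_to_grasp)
E
```

```text
pics
top {'fovy': 57.01023224819135, 'cx': 318.0176664800167, 'cy': 232.79540236090816, 'dist': array([-0.04488856,  0.        ,  0.        ,  0.        ,  0.        ]), 'origin': array([0.36483755, 0.00658095, 1.14159693]), 'orientation': array([-0.04123087,  0.71236241, -0.69902904,  0.04688509])}
side {'fovy': 53.035317993526874, 'cx': 324.76335930918447, 'cy': 238.93712426944285, 'dist': array([0.02821282, 0.        , 0.        , 0.        , 0.        ]), 'origin': array([0.32771259, 0.73239245, 0.89820492]), 'orientation': array([ 0.045459  , -0.10051556,  0.9251167 , -0.36330317])}
{'clock': 0.1, 'qpos': array([ 1.05597929e+00,  2.76527819e-01,  1.50599375e+00, -2.97371773e-05,
        1.36070072e+00, -1.21020076e-01]), 'qd': array([ 1.72900294e-04, -7.23958987e-04, -3.68385900e-03,  1.28281406e-03,
        6.01938430e-04,  6.20439264e-05]), 'effort': array([ 3.87924711e-04, -4.17697120e+01, -2.46404707e+01, -3.36225721e-04,
        5.87835661e-03,  1.93816014e-06]), 'position': array([0.2204206 , 0.53056996, 0.23053355]), 'ee_rot': array([-2.40892531e-04,  1.95625567e-01,  9.80678323e-01, -7.78527736e-04]), 'contact_force': array([-0.26409897,  0.31434354, -0.18975934]), 'moment': array([-0.02941937,  0.00322343,  0.00817493]), 'gripper_force': 0.0, 'width': 0.08530104057807673} 0.0187
```

```bash
ls pics
```

```text
side0.png
top0.png
```

View pics/top0.png

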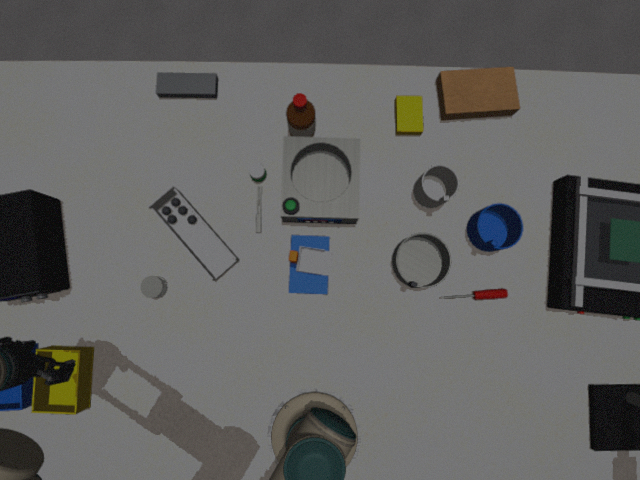

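View pics/side0.png

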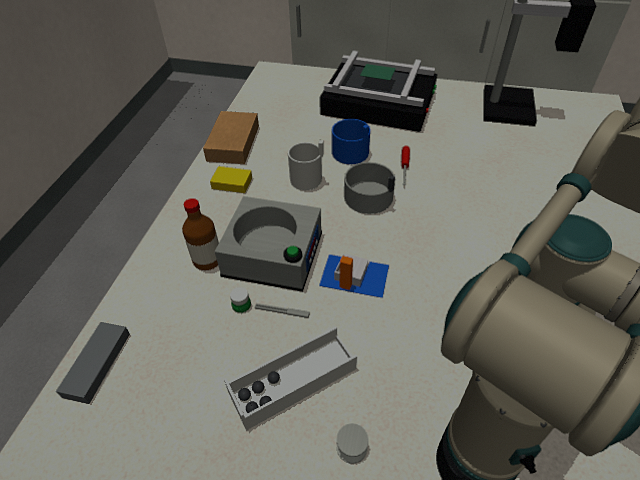

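The top view shows six balls near (175,210), the tank at (321,172), the button at (291,206) and the scoop on its mat at (309,262). The beakers are at (421,260), (495,228) and (436,187). In the side view the tabs are near (391,184), (366,128) and (321,146). I'll zoom in on these.

```bash
python3 - <<'E'
from h import *
def crop(n,x,y,w,h,s): 
    p=cv2.imread(f"pics/{n}0.png")[y:y+h,x:x+w]; return cv2.convertScaleAbs(cv2.resize(p,None,fx=s,fy=s,interpolation=cv2.INTER_CUBIC),alpha=1.6)
a=np.hstack([crop("top",380,150,160,150,2.5),crop("side",280,110,160,150,2.5)])
b=np.hstack([crop("top",145,180,100,55,4),crop("top",275,190,100,55,4)])
cv2.imwrite("pics/c1.png",np.vstack([a,b]))
E
```

```text
(no output)
```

View pics/c1.png

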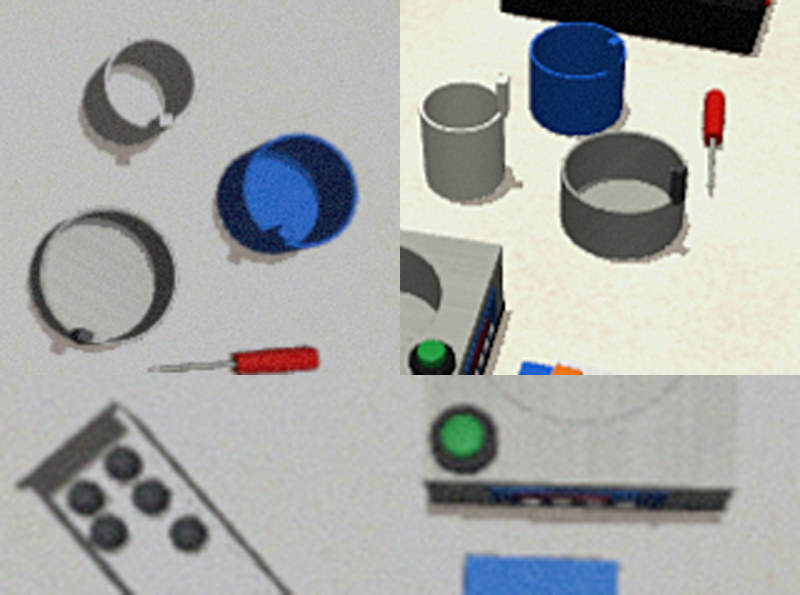

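The zoom shows five balls. I've got the beaker tabs; next are the cleaner, scoop and tray corners.

```bash
python3 - <<'E'
from h import *
def crop(n,x,y,w,h,s): 
    p=cv2.imread(f"pics/{n}0.png")[y:y+h,x:x+w]; return cv2.convertScaleAbs(cv2.resize(p,None,fx=s,fy=s,interpolation=cv2.INTER_CUBIC),alpha=1.5)
a=np.hstack([crop("top",270,130,100,75,4),crop("side",210,190,133,100,3)])
b=np.hstack([crop("top",270,230,100,75,4),crop("side",310,245,100,75,4)])
cv2.imwrite("pics/c2.png",np.vstack([a,b]))
print(a.shape,b.shape)
E
```

```text
Traceback (most recent call last):
ValueError: all the input array dimensions except for the concatenation axis must match exactly, but along dimension 1, the array at index 0 has size 799 and the array at index 1 has size 800
```

```bash
python3 - <<'E'
from h import *
def crop(n,x,y,w,h,s): 
    p=cv2.imread(f"pics/{n}0.png")[y:y+h,x:x+w]; return cv2.convertScaleAbs(cv2.resize(p,None,fx=s,fy=s,interpolation=cv2.INTER_CUBIC),alpha=1.5)
a=np.hstack([crop("top",270,130,100,100,4),crop("side",210,190,133,133,3)[:, :399]][:1]+[cv2.resize(crop("side",210,190,133,133,3),(400,400))])
b=np.hstack([crop("top",270,240,100,50,4),crop("side",310,250,100,50,4)])
cv2.imwrite("pics/c2.png",np.vstack([a,b]))
E
```

```text
(no output)
```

View pics/c2.png

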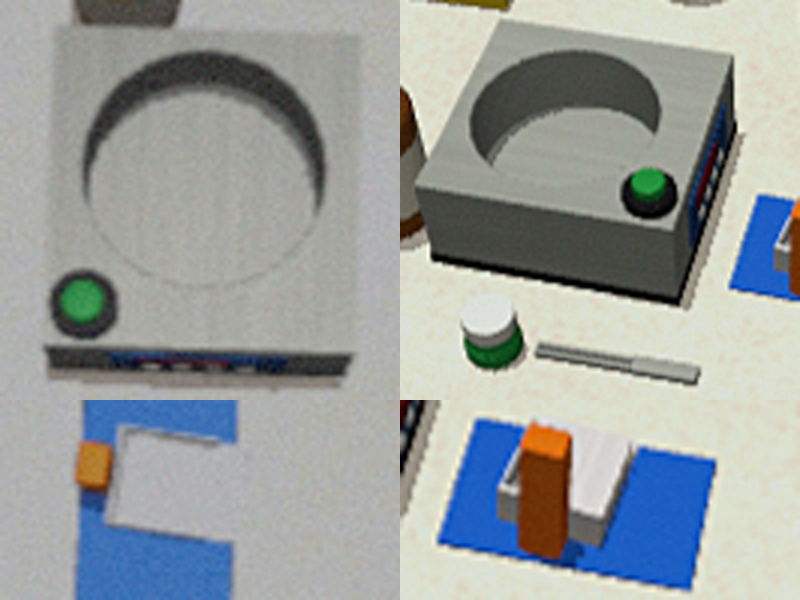

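Crop readings: tank rim centre (321.2,172.2) and button (290.5,205) in the top view. The scoop post top is at (293.7,255.3) top and (346.5,260.3) side.

```bash
cat > m1.py <<'E'
from h import *
np.set_printoptions(precision=4,suppress=True)
T=get_image("top");S=get_image("side")
def circ(im,z,r,box,maskf,back=np.pi*.45):
    """fixed-radius circle to the silhouette arc facing away from the camera nadir, on plane z"""
    x0,y0,x1,y1=box; m=np.zeros(im["pixels"].shape[:2],np.uint8)
    m[y0:y1,x0:x1]=maskf(im["pixels"][y0:y1,x0:x1].astype(int))
    m=cv2.morphologyEx(m,cv2.MORPH_CLOSE,np.ones((3,3)))
    c=max(cv2.findContours(m,cv2.RETR_EXTERNAL,cv2.CHAIN_APPROX_NONE)[0],key=cv2.contourArea).reshape(-1,2)
    P=plane(im,c,z)[:,:2]; n=np.array(im["origin"])[:2]
    ctr=P.mean(0)
    from scipy.optimize import least_squares
    for _ in range(4):
        d=(ctr-n)/np.linalg.norm(ctr-n); v=P-ctr
        k=(v@d)/np.linalg.norm(v,axis=1)>np.cos(back)
        ctr=least_squares(lambda c:np.linalg.norm(P[k]-c,axis=1)-r,ctr,loss="soft_l1",f_scale=.002).x
    res=np.linalg.norm(P[k]-ctr,axis=1)-r
    return ctr,np.std(res),k.sum()
if __name__=="__main__":
    print("btn",tri(T,(290.5,205),S,(292.5,250.8)))
    print("tank rim top z.09",plane(T,[(321.25,172.25)],.09),"side",plane(S,[(264.9,229.2)],.09))
    c=np.array([(56,26),(360,38),(352,355),(46,347)])/4+[270,130]
    p=plane(T,c,.09);print("block",p,p.mean(0),np.linalg.norm(np.diff(p,axis=0),axis=1))
    print("post top",tri(T,(293.75,255.3),S,(346.5,260.3)))
    print("tabs L",tri(T,(414,284.5),S,(391.2,177.5)),"M",tri(T,(491,244),S,((614-400)/2.5+280,40/2.5+110)),"S",tri(T,(447,197.5),S,((504-400)/2.5+280,75/2.5+110)))
    print("rims z: L",plane(T,[(420.9,261.6)],.07),"M",plane(T,[(498.8,226.8)],.085),"S",plane(T,[(438,185.6)],.1))
    b=np.array([(123,462-375),(85,497-375),(150,497-375),(109,532-375),(189,533-375)])/4+[145,180]
    print("balls",plane(T,b,.024))
    print("far wall top",plane(T,np.array([(115,405-375),(20,483-375)])/4+[145,180],.067),"near",plane(T,[(238,260),(217,279)],.026))
    s=np.array([(105,520),(238,540),(120,427),(238,442)])/4+[270,140]
    print("scoop",plane(T,s,.02)); print("mat",plane(T,[(290.5,235),(329,236),(327.5,294),(289,293)],.003))
E
python3 m1.py
```

```text
btn (array([0.5593, 0.066 , 0.108 ]), np.float64(0.0008269412758903357))
tank rim top z.09 [[ 0.6459 -0.0058  0.09  ]] side [[ 0.6453 -0.0009  0.09  ]]
block [[ 0.7347  0.0878  0.09  ]
 [ 0.7311 -0.1001  0.09  ]
 [ 0.5327 -0.0964  0.09  ]
 [ 0.534   0.088   0.09  ]] [ 0.6331 -0.0052  0.09  ] [0.1879 0.1984 0.1844]
post top (array([0.4406, 0.056 , 0.0936]), np.float64(0.0014844143408826174))
tabs L (array([ 0.3782, -0.2267,  0.108 ]), np.float64(0.0018659033807900277)) M (array([ 0.474 , -0.4016,  0.133 ]), np.float64(0.0019943924525795227)) S (array([ 0.5769, -0.2969,  0.145 ]), np.float64(0.0019488758431750579))
rims z: L [[ 0.4334 -0.2526  0.07  ]] M [[ 0.5207 -0.4417  0.085 ]] S [[ 0.6164 -0.2892  0.1   ]]
balls [[0.5785 0.3669 0.024 ]
 [0.5552 0.3901 0.024 ]
 [0.5559 0.3481 0.024 ]
 [0.5327 0.3732 0.024 ]
 [0.533  0.3216 0.024 ]]
far wall top [[0.6062 0.3602 0.067 ]
 [0.5559 0.4165 0.067 ]] near [[0.4316 0.1997 0.026 ]
 [0.3828 0.2506 0.026 ]]
scoop [[ 0.4095  0.0522  0.02  ]
 [ 0.3985 -0.0321  0.02  ]
 [ 0.4688  0.0441  0.02  ]
 [ 0.4607 -0.0312  0.02  ]]
mat [[ 0.5005  0.07    0.003 ]
 [ 0.4998 -0.0299  0.003 ]
 [ 0.3505 -0.0283  0.003 ]
 [ 0.3512  0.07    0.003 ]]
```

```bash
cat > p.py <<'E'
from h import *
import json,sys
def Rt(yaw,tilt=0):
    """tool y at azimuth yaw (deg), tool pointing down, then turned by tilt deg about tool y"""
    a=np.radians(yaw); y=np.array([np.cos(a),np.sin(a),0]); z=np.array([0,0,-1.]); x=np.cross(y,z)
    return np.c_[x,y,z]@R.from_euler("y",tilt,degrees=True).as_matrix()
def cur():
    s=status.get_state(); return np.array(s["position"]),q2R(s["ee_rot"])
def rows(wps,hand,step=.045,ang=9.,start=None):
    """wps: list of (pos,yaw,tilt[,step]); prints calls of <=8 rows"""
    p,Q=start or cur(); X=[];W=[]
    for w in wps:
        st=w[3] if len(w)>3 else step
        q=np.array(w[0],float);G=Rt(w[1],w[2]); d=R.from_matrix(Q.T@G).as_rotvec()
        n=max(1,int(np.ceil(max(np.linalg.norm(q-p)/st,np.degrees(np.linalg.norm(d))/ang)-.02)))
        for i in range(n):
            Qi=Q@R.from_rotvec(d*i/n).as_matrix()
            X.append((Qi.T@(q-p)/n/.3).round(3).tolist());W.append((d/n/np.radians(60)).round(3).tolist())
        p,Q=q,G
    for i in range(0,len(X),8):
        print(json.dumps({"xyz":X[i:i+8],"rot":W[i:i+8],"hand":[hand]*len(X[i:i+8])}))
E
python3 - <<'E'
from p import *
p,Q=cur();print(p,Q.round(3).tolist())
rows([((.375,-.225,.2),65,0),((.375,-.225,.2),65,0,.03)],-0.2)
E
```

```text
[0.22048268 0.53074722 0.23075419] [[-0.923, 0.384, -0.001], [0.384, 0.923, -0.001], [0.0, -0.001, -1.0]]
{"xyz": [[-0.08, -0.118, 0.006], [-0.08, -0.118, 0.006], [-0.081, -0.118, 0.006], [-0.081, -0.118, 0.006], [-0.081, -0.117, 0.006], [-0.082, -0.117, 0.006], [-0.082, -0.117, 0.006], [-0.082, -0.117, 0.006]], "rot": [[-0.0, -0.0, 0.002], [-0.0, -0.0, 0.002], [-0.0, -0.0, 0.002], [-0.0, -0.0, 0.002], [-0.0, -0.0, 0.002], [-0.0, -0.0, 0.002], [-0.0, -0.0, 0.002], [-0.0, -0.0, 0.002]], "hand": [-0.2, -0.2, -0.2, -0.2, -0.2, -0.2, -0.2, -0.2]}
{"xyz": [[-0.082, -0.117, 0.006], [-0.083, -0.117, 0.006], [-0.083, -0.116, 0.006], [-0.083, -0.116, 0.006], [-0.083, -0.116, 0.006], [-0.084, -0.116, 0.006], [-0.084, -0.116, 0.006], [-0.084, -0.115, 0.006]], "rot": [[-0.0, -0.0, 0.002], [-0.0, -0.0, 0.002], [-0.0, -0.0, 0.002], [-0.0, -0.0, 0.002], [-0.0, -0.0, 0.002], [-0.0, -0.0, 0.002], [-0.0, -0.0, 0.002], [-0.0, -0.0, 0.002]], "hand": [-0.2, -0.2, -0.2, -0.2, -0.2, -0.2, -0.2, -0.2]}
{"xyz": [[-0.085, -0.115, 0.006], [-0.085, -0.115, 0.006], [0.0, 0.0, 0.0]], "rot": [[-0.0, -0.0, 0.002], [-0.0, -0.0, 0.002], [0.0, 0.0, 0.0]], "hand": [-0.2, -0.2, -0.2]}
```

Request:
apply_moves --xyz '[[-0.08, -0.118, 0.006], [-0.08, -0.118, 0.006], [-0.081, -0.118, 0.006], [-0.081, -0.118, 0.006], [-0.081, -0.117, 0.006], [-0.082, -0.117, 0.006], [-0.082, -0.117, 0.006], [-0.082, -0.117, 0.006]]' --rot '[[0, 0, 0.002], [0, 0, 0.002], [0, 0, 0.002], [0, 0, 0.002], [0, 0, 0.002], [0, 0, 0.002], [0, 0, 0.002], [0, 0, 0.002]]' --hand '[-0.1, -0.1, -0.1, -0.1, -0.1, -0.1, -0.1, -0.1]'

```text
clock: 1.2
position: [0.2898, 0.1941, 0.2169]
ee_rot: [0.0, 0.204, 0.979, 0.0]
contact_force: [0.5, -0.5, -0.6]
width: 0.0385
gripper_force: 0.0
```

Request:
apply_moves --xyz '[[-0.082, -0.117, 0.006], [-0.083, -0.117, 0.006], [-0.083, -0.116, 0.006], [-0.083, -0.116, 0.006], [-0.083, -0.116, 0.006], [-0.084, -0.116, 0.006], [-0.084, -0.116, 0.006], [-0.084, -0.115, 0.006]]' --rot '[[0, 0, 0.002], [0, 0, 0.002], [0, 0, 0.002], [0, 0, 0.002], [0, 0, 0.002], [0, 0, 0.002], [0, 0, 0.002], [0, 0, 0.002]]' --hand '[-0.1, -0.1, -0.1, -0.1, -0.1, -0.1, -0.1, -0.1]'

```text
clock: 2.2
position: [0.3593, -0.1419, 0.2024]
ee_rot: [0.0, 0.212, 0.977, 0.0]
contact_force: [0.4, -0.1, 0.0]
width: 0.0383
gripper_force: 0.0
```

Request:
apply_moves --xyz '[[-0.085, -0.115, 0.006], [-0.085, -0.115, 0.006], [0, 0, 0]]' --rot '[[0, 0, 0.002], [0, 0, 0.002], [0, 0, 0]]' --hand '[-0.1, -0.1, -0.1]'

```text
clock: 2.58
position: [0.3777, -0.2271, 0.1986]
ee_rot: [0.0, 0.216, 0.976, -0.0]
contact_force: [-0.2, 0.1, 0.2]
width: 0.0385
gripper_force: 0.0
```

```bash
python3 - <<'E'
from p import *
s=status.get_state();print(s["position"],s["qpos"],s["width"],s["contact_force"])
T=get_image("top");S=get_image("side")
a=lambda im,x,y:cv2.convertScaleAbs(cv2.resize(im["pixels"][y:y+150,x:x+133,::-1],None,fx=3,fy=3,interpolation=cv2.INTER_CUBIC),alpha=1.5)
cv2.imwrite("pics/g1.png",np.hstack([a(T,370,190),a(S,300,80)]))
rows([((.375,-.225,.076),65,0)],-.1)
E
```

```text
[ 0.37770528 -0.22712817  0.19855432] [-6.99157139e-01  9.52406046e-02  1.82411477e+00 -4.66059895e-04
  1.22159865e+00 -1.83509507e+00] 0.03850087432649376 [-0.18206413  0.05797759  0.15003971]
{"xyz": [[0.001, -0.002, 0.136], [0.001, -0.002, 0.136], [0.001, -0.002, 0.136]], "rot": [[0.0, -0.001, 0.001], [0.0, -0.001, 0.001], [0.0, -0.001, 0.001]], "hand": [-0.1, -0.1, -0.1]}
```

View pics/g1.png

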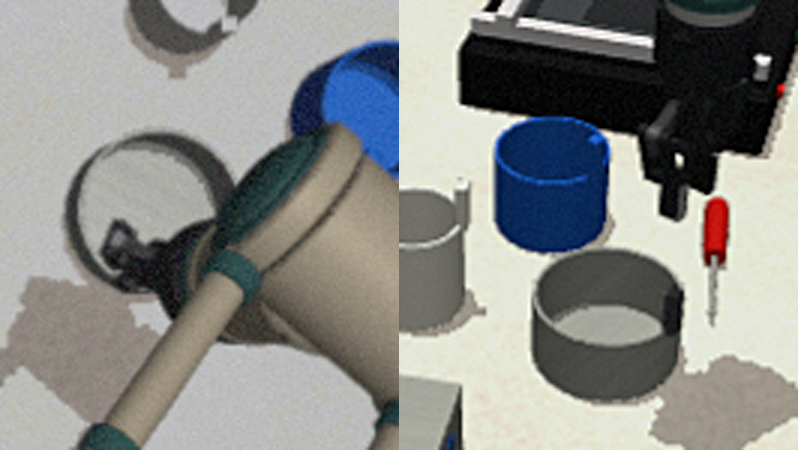

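The gripper hangs above the large beaker's tab; the top view shows it near (410,275) and the beaker hasn't moved. Descend and grip.

Request:
apply_moves --xyz '[[0.001, -0.002, 0.136], [0.001, -0.001, 0.136], [0.001, -0.001, 0.136], [0, 0, 0], [0, 0, 0], [0, 0, 0], [0, 0, 0], [0, 0, 0]]' --rot '[[0, 0, 0], [0, 0, 0], [0, 0, 0], [0, 0, 0], [0, 0, 0], [0, 0, 0], [0, 0, 0], [0, 0, 0]]' --hand '[-0.1, -0.1, -0.1, -0.1, -1, -1, -1, -1]' --force 110

```text
clock: 3.68
position: [0.3771, -0.2258, 0.0783]
ee_rot: [0.002, 0.214, 0.977, -0.001]
contact_force: [1.1, 1.3, 6.5]
width: 0.0121
gripper_force: 108.3
```

Request:
apply_moves --xyz '[[0, 0, 0], [0, 0, -0.05], [0, 0, -0.1], [0, 0, -0.12], [0, 0, -0.12], [0, 0, -0.08], [0, 0, 0], [0, 0, 0]]' --rot '[[0, 0, 0], [0, 0, 0], [0, 0, 0], [0, 0, 0], [0, 0, 0], [0, 0, 0], [0, 0, 0], [0, 0, 0]]' --hand '[-1, -1, -1, -1, -1, -1, -1, -1]'

```text
clock: 4.68
position: [0.3749, -0.2244, 0.2166]
ee_rot: [-0.001, 0.214, 0.977, 0.0]
contact_force: [0.1, -0.1, -2.6]
width: 0.0121
gripper_force: 107.5
```

```bash
python3 - <<'E'
from p import *
s=status.get_state();print(s["position"],s["qpos"],s["width"],s["contact_force"],s["moment"])
T=get_image("top");S=get_image("side")
a=lambda im,x,y:cv2.convertScaleAbs(cv2.resize(im["pixels"][y:y+150,x:x+133,::-1],None,fx=3,fy=3,interpolation=cv2.INTER_CUBIC),alpha=1.5)
cv2.imwrite("pics/g2.png",np.hstack([a(T,370,190),a(S,300,60)]))
E
```

```text
[ 0.37486932 -0.22443322  0.21655229] [-6.99012546e-01  7.68517494e-02  1.79770379e+00  4.46132372e-05
  1.26904749e+00 -1.83830252e+00] 0.01206866757489221 [ 0.13076174 -0.0523735  -2.55637629] [0.11373859 0.09836942 0.00771699]
```

View pics/g2.png

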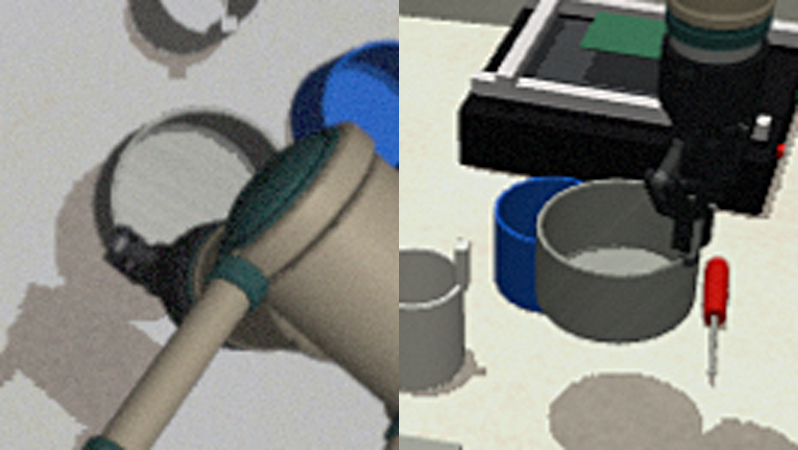

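The large beaker hangs level, with its rim centre near (434.5,258) in the top view. Work out its offset from the TCP and plan the carry.

```bash
python3 - <<'E'
from p import *
T=get_image("top")
print(plane(T,[(434.5,258)],.208))
# tab az at place: 90 -> yaw 0 ; center = tcp + .067*(0,-1)
tx,ty=.6455,-.005+.067
rows([((.48,-.10,.24),30,0),((tx,ty,.24),0,0),((tx,ty,.14),0,0)],-1)
E
```

```text
[[ 0.43275267 -0.24842957  0.208     ]]
{"xyz": [[-0.036, 0.131, -0.02], [-0.016, 0.135, -0.02], [0.005, 0.136, -0.02], [0.026, 0.133, -0.02], [0.032, 0.125, 0.0], [0.043, 0.121, 0.0], [0.053, 0.117, 0.0], [0.063, 0.112, 0.0]], "rot": [[-0.0, -0.001, 0.147], [-0.0, -0.001, 0.147], [-0.0, -0.001, 0.147], [-0.0, -0.001, 0.147], [0.0, 0.0, 0.083], [0.0, 0.0, 0.083], [0.0, 0.0, 0.083], [0.0, 0.0, 0.083]], "hand": [-1, -1, -1, -1, -1, -1, -1, -1]}
{"xyz": [[0.073, 0.106, 0.0], [0.082, 0.099, 0.0], [0.0, 0.0, 0.111], [0.0, 0.0, 0.111], [0.0, 0.0, 0.111]], "rot": [[0.0, 0.0, 0.083], [0.0, 0.0, 0.083], [0.0, 0.0, 0.0], [0.0, 0.0, 0.0], [0.0, 0.0, 0.0]], "hand": [-1, -1, -1, -1, -1]}
```

Request:
apply_moves --xyz '[[-0.036, 0.131, -0.02], [-0.016, 0.135, -0.02], [0.005, 0.136, -0.02], [0.026, 0.133, -0.02], [0.032, 0.125, 0], [0.043, 0.121, 0], [0.053, 0.117, 0], [0.063, 0.112, 0]]' --rot '[[0, 0, 0.147], [0, 0, 0.147], [0, 0, 0.147], [0, 0, 0.147], [0, 0, 0.083], [0, 0, 0.083], [0, 0, 0.083], [0, 0, 0.083]]' --hand '[-1, -1, -1, -1, -1, -1, -1, -1]'

```text
clock: 5.82
position: [0.5917, 0.0086, 0.2401]
ee_rot: [-0.001, 0.643, 0.766, -0.0]
contact_force: [1.5, -0.9, -3.6]
width: 0.0122
gripper_force: 107.6
```

Request:
apply_moves --xyz '[[0.073, 0.106, 0], [0.082, 0.099, 0], [0, 0, 0.067], [0, 0, 0.067], [0, 0, 0], [0, 0, 0]]' --rot '[[0, 0, 0.083], [0, 0, 0.083], [0, 0, 0], [0, 0, 0], [0, 0, 0], [0, 0, 0]]' --hand '[-1, -1, -1, -1, -1, -1]'

```text
clock: 6.58
position: [0.6463, 0.0617, 0.2014]
ee_rot: [0.0, 0.706, 0.708, 0.0]
contact_force: [0.1, -0.1, -2.2]
width: 0.0122
gripper_force: 107.9
```

```bash
python3 - <<'E'
from p import *
s=status.get_state();print(s["position"],s["ee_rot"],s["qpos"],s["width"],s["contact_force"],s["moment"])
T=get_image("top");S=get_image("side")
a=lambda im,x,y:cv2.convertScaleAbs(cv2.resize(im["pixels"][y:y+150,x:x+133,::-1],None,fx=3,fy=3,interpolation=cv2.INTER_CUBIC),alpha=1.5)
cv2.imwrite("pics/g3.png",np.hstack([a(T,255,100),a(S,205,140)]))
# predicted rim centre & silhouette
p=np.array(s["position"]);c=p+[0,-.066,-.008]
print("pred rim centre px",proj(T,c),proj(S,c))
E
```

```text
[0.64632893 0.0617216  0.20137571] [1.92562988e-05 7.06428141e-01 7.07784745e-01 1.87595393e-04] [-1.20235941e-02  4.03682757e-01  1.38502455e+00  2.47718929e-04
  1.35259594e+00 -1.39957117e-02] 0.012158871796056075 [ 0.09788983 -0.10733843 -2.15329496] [ 0.1377249  -0.01503263  0.01507462]
pred rim centre px [[321.33416642 159.89294909]] [[260.06510961 195.18972245]]
```

View pics/g3.png

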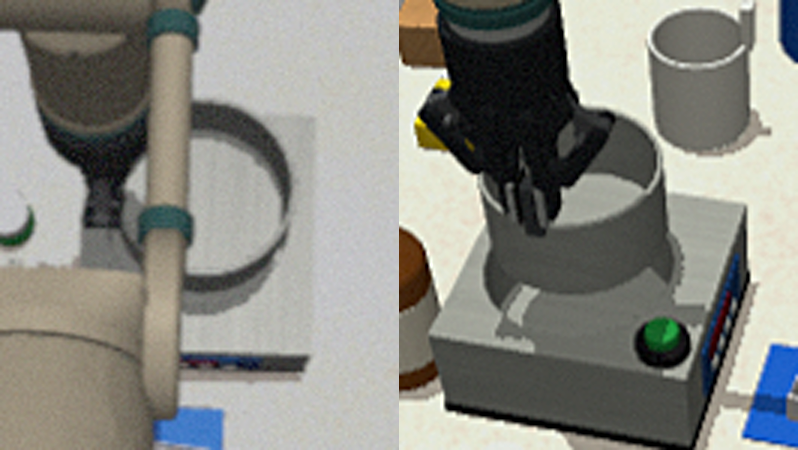

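```bash
python3 - <<'E'
from p import *
T=get_image("top");S=get_image("side")
print(tri(T,(320,165),S,(262.3,196.7)),plane(T,[(320,165)],.193),plane(S,[(262.3,196.7)],.193))
for n,im in(("t",T),("s",S)):
    g=cv2.cvtColor(im["pixels"],cv2.COLOR_RGB2GRAY)
    if n=="t": print(g[125:142,318:324].mean(1).round(),g[125:205,318:324].mean(1).round()[55:]); print(g[160:168,340:358].mean(0).round())
E
```

```text
(array([ 0.63760478, -0.0011627 ,  0.19248278]), np.float64(0.005271670499659325)) [[ 0.63474666 -0.00153793  0.193     ]] [[ 0.64019922 -0.000978    0.193     ]]
[118. 118. 119. 119. 118. 119. 116. 110.  91.  49.  40.  42.  40.  41.
  42.  41.  41.] [102. 109. 116. 122. 124. 123. 124. 122. 123. 116. 114.  79.  42.  38.
  41.  38.  42.  63.  78.  78.  80.  75.  75.  77.  80.]
[117. 117. 119. 118. 119. 116. 108.  93.  70.  46.  36.  58.  94. 109.
 115. 117. 120. 118.]
```

The rim's lit top face hides its outer edge. Allowing for that, the centre is within about 3 mm of the prediction, so I nudge +2 mm in x and lower.

Request:
apply_moves --xyz '[[0, 0.007, 0.06], [0, 0, 0.06], [0, 0, 0.06], [0, 0, 0.06], [0, 0, 0.05], [0, 0, 0]]' --rot '[[0, 0, 0], [0, 0, 0], [0, 0, 0], [0, 0, 0], [0, 0, 0], [0, 0, 0]]' --hand '[-1, -1, -1, -1, -1, -1]'

```text
clock: 7.52
position: [0.6468, 0.0617, 0.1123]
ee_rot: [-0.001, 0.706, 0.708, -0.001]
contact_force: [-0.2, -0.1, -3.0]
width: 0.0121
gripper_force: 107.9
```

Request:
apply_moves --xyz '[[0, 0, 0.01], [0, 0, 0.01], [0, 0, 0.007], [0, 0, 0]]' --rot '[[0, 0, 0], [0, 0, 0], [0, 0, 0], [0, 0, 0]]' --hand '[-1, -1, -1, -1]'

```text
clock: 8.02
position: [0.648, 0.0618, 0.1063]
ee_rot: [0.0, 0.706, 0.708, 0.0]
contact_force: [-0.2, -0.0, -2.0]
width: 0.0123
gripper_force: 108.0
```

Request:
apply_moves --xyz '[[0, 0, 0.005], [0, 0, 0.004], [0, 0, 0]]' --rot '[[0, 0, 0], [0, 0, 0], [0, 0, 0]]' --hand '[-1, -1, -1]'

```text
clock: 8.4
position: [0.6482, 0.0619, 0.1038]
ee_rot: [0.0, 0.706, 0.708, 0.0]
contact_force: [0.5, 0.2, -0.7]
width: 0.0121
gripper_force: 108.2
```

Request:
apply_moves --xyz '[[0, 0, 0], [0, 0, 0], [0, 0, 0], [0, 0, -0.08], [0, 0, -0.12], [0, 0, -0.12], [0, 0, 0]]' --rot '[[0, 0, 0], [0, 0, 0], [0, 0, 0], [0, 0, 0], [0, 0, 0], [0, 0, 0], [0, 0, 0]]' --hand '[-0.3, -0.3, -0.3, -0.3, -0.3, -0.3, -0.3]'

```text
clock: 9.28
position: [0.6502, 0.0617, 0.2033]
ee_rot: [0.003, 0.706, 0.708, 0.003]
contact_force: [0.7, -1.2, -0.4]
width: 0.03
gripper_force: 0.0
```

```bash
python3 - <<'E'
from p import *
# medium: tab (.476,-.403) az ~139 -> yaw 49
rows([((.50,-.10,.23),20,0),((.476,-.403,.22),49,0)],-.1)
E
```

```text
{"xyz": [[-0.108, -0.1, -0.019], [-0.1, -0.107, -0.018], [-0.093, -0.114, -0.018], [-0.085, -0.12, -0.018], [-0.076, -0.126, -0.018], [-0.132, -0.06, 0.005], [-0.127, -0.069, 0.005], [-0.122, -0.078, 0.005]], "rot": [[0.001, 0.0, -0.066], [0.001, 0.0, -0.066], [0.001, 0.0, -0.066], [0.001, 0.0, -0.066], [0.001, 0.0, -0.066], [0.0, 0.0, -0.069], [0.0, 0.0, -0.069], [0.0, 0.0, -0.069]], "hand": [-0.1, -0.1, -0.1, -0.1, -0.1, -0.1, -0.1, -0.1]}
{"xyz": [[-0.116, -0.087, 0.005], [-0.109, -0.095, 0.005], [-0.102, -0.103, 0.005], [-0.094, -0.11, 0.005]], "rot": [[0.0, 0.0, -0.069], [0.0, 0.0, -0.069], [0.0, 0.0, -0.069], [0.0, 0.0, -0.069]], "hand": [-0.1, -0.1, -0.1, -0.1]}
```

Request:
apply_moves --xyz '[[-0.108, -0.1, -0.019], [-0.1, -0.107, -0.018], [-0.093, -0.114, -0.018], [-0.085, -0.12, -0.018], [-0.076, -0.126, -0.018], [0, 0, 0]]' --rot '[[0, 0, -0.066], [0, 0, -0.066], [0, 0, -0.066], [0, 0, -0.066], [0, 0, -0.066], [0, 0, 0]]' --hand '[-0.1, -0.1, -0.1, -0.1, -0.1, -0.1]'

```text
clock: 10.02
position: [0.4961, -0.1016, 0.2265]
ee_rot: [-0.001, 0.576, 0.818, -0.001]
contact_force: [0.2, 0.4, -0.1]
width: 0.0383
gripper_force: 0.0
```

```bash
python3 - <<'E'
from p import *
T=get_image("top");S=get_image("side");save(T,"t1.png");save(S,"s1.png")
for n in "ts":
    a=cv2.imread(f"pics/{n}1.png").astype(int);b=cv2.imread("pics/%s0.png"%{"t":"top","s":"side"}[n]).astype(int)
    d=(cv2.blur(np.abs(a-b).max(2).astype(np.uint8),(3,3))>25).astype(np.uint8)
    k,_,st,_=cv2.connectedComponentsWithStats(d)
    print(n,[tuple(int(v) for v in s) for s in st[1:] if s[4]>15])
s=status.get_state();print(s["position"])
rows([((.476,-.403,.22),49,0)],-.1)
E
```

```text
t [(77, 140, 379, 340, 41416), (293, 178, 53, 24, 193), (0, 336, 79, 56, 2548), (72, 350, 8, 3, 16), (0, 427, 45, 53, 1960)]
s [(299, 0, 80, 168, 5371), (398, 0, 94, 19, 504), (323, 0, 317, 480, 56773), (343, 162, 53, 54, 2415), (236, 210, 59, 42, 625), (578, 267, 9, 9, 51)]
[ 0.49808018 -0.10001578  0.22632884]
{"xyz": [[-0.132, -0.059, 0.003], [-0.128, -0.068, 0.003], [-0.122, -0.077, 0.003], [-0.116, -0.086, 0.003], [-0.11, -0.094, 0.003], [-0.103, -0.102, 0.003], [-0.095, -0.109, 0.003]], "rot": [[0.0, -0.0, -0.069], [0.0, -0.0, -0.069], [0.0, -0.0, -0.069], [0.0, -0.0, -0.069], [0.0, -0.0, -0.069], [0.0, -0.0, -0.069], [0.0, -0.0, -0.069]], "hand": [-0.1, -0.1, -0.1, -0.1, -0.1, -0.1, -0.1]}
```

Request:
apply_moves --xyz '[[-0.132, -0.059, 0.003], [-0.128, -0.068, 0.003], [-0.122, -0.077, 0.003], [-0.116, -0.086, 0.003], [-0.11, -0.094, 0.003], [-0.103, -0.102, 0.003], [-0.095, -0.109, 0.003], [0, 0, 0]]' --rot '[[0, 0, -0.069], [0, 0, -0.069], [0, 0, -0.069], [0, 0, -0.069], [0, 0, -0.069], [0, 0, -0.069], [0, 0, -0.069], [0, 0, 0]]' --hand '[-0.1, -0.1, -0.1, -0.1, -0.1, -0.1, -0.1, -0.1]'

```text
clock: 11.12
position: [0.4774, -0.4053, 0.2187]
ee_rot: [-0.0, 0.352, 0.936, 0.0]
contact_force: [1.3, 1.1, 0.6]
width: 0.0386
gripper_force: 0.0
```

```bash
python3 - <<'E'
from p import *
T=get_image("top");S=get_image("side");save(T,"t2.png");save(S,"s2.png")
a=lambda im,x,y:cv2.convertScaleAbs(cv2.resize(im["pixels"][y:y+100,x:x+133,::-1],(400,300),interpolation=cv2.INTER_CUBIC),alpha=1.5)
cv2.imwrite("pics/g4.png",np.vstack([np.hstack([a(T,400,160),a(S,280,70)]),np.hstack([a(T,255,120),a(S,205,170)])]))
s=status.get_state();print(s["position"],s["qpos"])
rows([((.476,-.403,.094),49,0)],-.1)
E
```

```text
[ 0.47731008 -0.40210631  0.2192461 ] [-8.12190924e-01  3.57543933e-01  1.41344397e+00  1.16639154e-03
  1.37297658e+00 -1.66568361e+00]
{"xyz": [[0.0, -0.002, 0.139], [0.0, -0.002, 0.139], [0.0, -0.002, 0.139]], "rot": [[0.0, -0.001, -0.001], [0.0, -0.001, -0.001], [0.0, -0.001, -0.001]], "hand": [-0.1, -0.1, -0.1]}
```

View pics/g4.png

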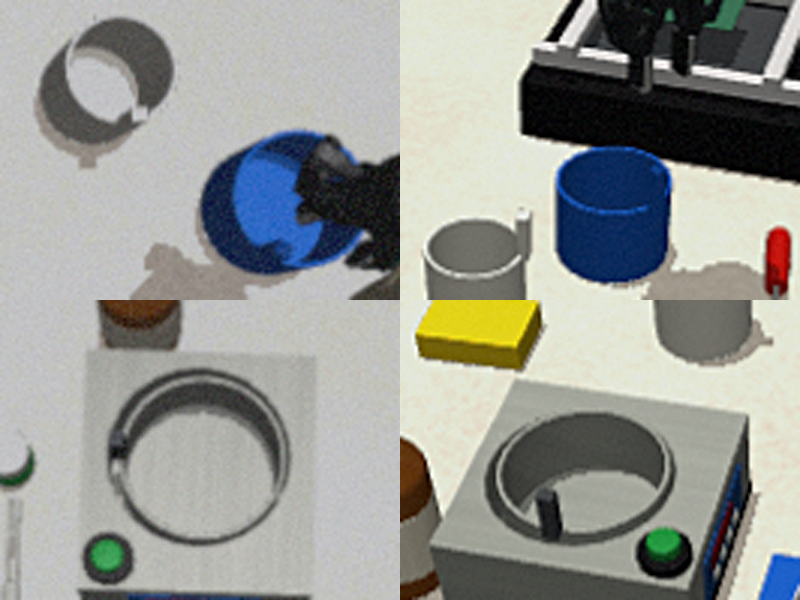

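The large beaker is seated in the tank, rim centre near (321.7,172.7). I'll locate the medium tab more precisely before descending.

```bash
python3 - <<'E'
from p import *
T=get_image("top");S=get_image("side")
for im,n in((T,"T"),(S,"S")):
    print(n,"tcp",proj(im,status.get_state()["position"]),"tab top/base",proj(im,[(.476,-.403,.125),(.476,-.403,.085)]), "ctr rim",proj(im,[(.5207,-.4417,.085)]))
t=cv2.imread("pics/top0.png");s=cv2.imread("pics/side0.png")
print(t[236:252,482:506,0]);print(s[118:142,356:374,0])
E
```

```text
T tcp [[506.98697508 237.94374144]] tab top/base [[490.18625707 243.06230329]
 [483.70398457 244.73455534]] ctr rim [[498.78379536 226.79947141]]
S tcp [[366.46153365  97.72827786]] tab top/base [[365.16842869 128.14576088]
 [364.44914663 140.11714307]] ctr rim [[351.47490089 130.55400192]]
[[117 119 122 119 121 120 120 124 120 119 122 124 121 121 117 116 121 120
  120 117 120 121 119 121]
 [113 118 121 120 119 122 120 123 117 119 120 118 118 121 122 122 124 116
  122 119 118 123 119 119]
 [102 117 120 121 118 120 120 121 121 122 120 121 120 122 120 120 120 122
  120 119 117 122 123 114]
 [ 76 108 118 121 120 124 121 119 122 120 100 109 120 121 119 124 122 119
  121 121 120 119 122 111]
 [ 50  83 109 117 120 117 107  96  86  73  79 110 115 110 118 119 120 117
  121 115 120 121 122  79]
 [ 38  58  89 109 105  84  67  58  51  60  95 117 116 114 107 116 123 119
  122 115 122 119 100  51]
 [ 43  43  57  79  67  42  39  41  48  88 112 122 123 117 110 110 120 121
  120 122 120 109  73  43]
 [ 45  41  46  47  47  40  40  40  46  80 114 120 123 121 119 113 118 121
  120 122 115  74  42  43]

[... 1909 characters left out ...]
 56 105 110 127 137 136]
 [ 61  56  56  56  55  56  56  54  54  55  55  54  97  89 100 129 137 135]
 [ 58  56  58  56  57  55  56  54  56  55  53  55  98  67 114 137 136 135]
 [ 60  57  57  57  56  58  56  53  57  54  53  60  62  39 122 143 138 136]
 [ 56  59  57  57  55  55  57  56  58  57  55  56  48  33 126 144 138 136]
 [ 58  56  56  55  51  52  54  53  58  56  55  57  48  36 123 141 136 136]
 [ 54  55  52  48  58  81  87  62  57  55  54  54  49  51 126 140 136 137]
 [ 60  79  86 124 119 106  78  54  59  54  59  51  46  55 124 140 134 135]
 [103 106  82  87  84  75  60  49  60  59  54  52  44  56 126 139 138 138]
 [ 77  77  62  50  54  55  56  55  58  56  53  51  47  56 124 140 138 137]]
```

```bash
python3 - <<'E'
from p import *
T=get_image("top");S=get_image("side")
for u in((495.5,246.5),(494.5,246.5),(495.5,245.5)): print(tri(T,u,S,(365.2,126.3)),plane(T,[u],.125))
print(plane(S,[(365.2,126.3)],.125))
E
```

```text
(array([ 0.47321403, -0.41640466,  0.12188954]), np.float64(0.009470350841265652)) [[ 0.4681589  -0.41539144  0.125     ]]
(array([ 0.47286366, -0.41310385,  0.12411911]), np.float64(0.00930867122082739)) [[ 0.46811599 -0.413013    0.125     ]]
(array([ 0.47441754, -0.41662314,  0.12173403]), np.float64(0.007135288278092205)) [[ 0.47050593 -0.41546421  0.125     ]]
[[ 0.47737943 -0.41185351  0.125     ]]
```

```bash
python3 - <<'E'
from p import *
rows([((.4755,-.411,.20),56,0),((.4755,-.411,.094),56,0,.036)],-.1)
E
```

```text
{"xyz": [[-0.017, -0.027, 0.068], [0.0, 0.0, 0.118], [0.0, 0.0, 0.118], [0.0, 0.0, 0.118]], "rot": [[0.001, -0.0, -0.117], [0.0, 0.0, 0.0], [0.0, 0.0, 0.0], [0.0, 0.0, 0.0]], "hand": [-0.1, -0.1, -0.1, -0.1]}
```

Request:
apply_moves --xyz '[[-0.017, -0.027, 0.068], [0, 0, 0], [0, 0, 0.118], [0, 0, 0.118], [0, 0, 0.118], [0, 0, 0]]' --rot '[[0, 0, -0.117], [0, 0, 0], [0, 0, 0], [0, 0, 0], [0, 0, 0], [0, 0, 0]]' --hand '[-0.1, -0.1, -0.1, -0.1, -0.1, -0.1]' --force 110

```text
clock: 12.18
position: [0.474, -0.4103, 0.092]
ee_rot: [-0.002, 0.294, 0.956, 0.002]
contact_force: [-0.1, 0.1, 0.6]
width: 0.0383
gripper_force: 0.0
```

Request:
apply_moves --xyz '[[0, 0, 0], [0, 0, 0], [0, 0, 0], [0, 0, 0], [0, 0, 0]]' --rot '[[0, 0, 0], [0, 0, 0], [0, 0, 0], [0, 0, 0], [0, 0, 0]]' --hand '[-1, -1, -1, -1, -1]'

```text
clock: 12.8
position: [0.4762, -0.4133, 0.0962]
ee_rot: [0.002, 0.293, 0.956, -0.001]
contact_force: [-0.0, 0.7, 6.9]
width: 0.0121
gripper_force: 107.8
```

Request:
apply_moves --xyz '[[0, 0, -0.05], [0, 0, -0.1], [0, 0, -0.12], [0, 0, -0.12], [0, 0, -0.1], [0, 0, 0], [0, 0, 0]]' --rot '[[0, 0, 0], [0, 0, 0], [0, 0, 0], [0, 0, 0], [0, 0, 0], [0, 0, 0], [0, 0, 0]]' --hand '[-1, -1, -1, -1, -1, -1, -1]'

```text
clock: 13.68
position: [0.4744, -0.4118, 0.2397]
ee_rot: [-0.001, 0.293, 0.956, 0.001]
contact_force: [-0.2, 0.6, -1.5]
width: 0.0122
gripper_force: 107.4
```

```bash
python3 - <<'E'
from m1 import *
s=status.get_state();p=np.array(s["position"]);print(p,s["contact_force"],s["moment"])
save(T,"t3.png");save(S,"s3.png")
blue=lambda a:((a[...,2]>a[...,0]+12)&(a[...,2]>1.3*a[...,0])).astype(np.uint8)
z=p[2]-.009
for im,b in((T,(440,150,545,300)),(S,(300,60,420,200))): 
    print(circ(im,z,.057,b,blue), "pred",p[:2]+.057*np.array([np.cos(np.radians(-34)),np.sin(np.radians(-34))]))
# check on the initial picture
for n,im,b in(("top",T,(440,150,545,300)),("side",S,(300,60,420,200))):
    im=dict(im,pixels=cv2.imread(f"pics/{n}0.png")[:,:,::-1]); print("init",circ(im,.085,.057,b,blue))
E
```

```text
[ 0.4743 -0.4117  0.2389] [ 0.0236 -0.4313 -1.4716] [ 0.0805  0.0292 -0.0451]
(array([ 0.5411, -0.411 ]), np.float64(0.013492537105404018), np.int64(60)) pred [ 0.5216 -0.4436]
(array([ 0.5231, -0.4367]), np.float64(0.009004689709231435), np.int64(54)) pred [ 0.5216 -0.4436]
init (array([ 0.5229, -0.4434]), np.float64(0.0008129072038981749), np.int64(59))
init (array([ 0.5237, -0.4473]), np.float64(0.0016201407395459093), np.int64(41))
```

```bash
python3 - <<'E'
from m1 import *
from p import *
im=dict(T,pixels=cv2.imread("pics/t2.png")[:,:,::-1])
print(plane(im,[(321.7,172.7)],.095))
g=cv2.cvtColor(im["pixels"],cv2.COLOR_RGB2GRAY)
print("col",g[140:208,319:325].mean(1).round().astype(int)); print("row",g[170:176,286:358].mean(0).round().astype(int))
rows([((.47,-.2,.26),75,0),((.5885,-.005,.26),90,0),((.5885,-.005,.23),90,0)],-1)
E
```

```text
[[ 0.6435 -0.0068  0.095 ]]
col [112 112  89  49  42  74  84  65  40  37  38  39  36  39  47  64  74  86
 109 119 118 120 119 119 117 118 119 119 120 118 120 119 120 118 120 121
 120 120 120 120 121 121 120 121 120 121 122 122 121 121 122 121 122 123
 122 123 123 120 118  83  46  58 108 122 123 122 124 122]
row [114 116 114 113  91  49  50  60  60  50  45  61  95 116 122 122 121 120
 120 117 120 123 121 120 122 120 118 118 119 121 120 122 120 119 120 121
 121 119 117 119 120 120 119 118 119 118 116 116 117 119 120 118 117 118
 121 118 116 102  80  59  40  42  83  89  63  86 113 119 118 119 122 119]
{"xyz": [[0.082, 0.115, -0.014], [0.074, 0.121, -0.014], [0.066, 0.125, -0.014], [0.057, 0.129, -0.014], [0.048, 0.133, -0.014], [-0.036, 0.122, 0.0], [-0.041, 0.12, 0.0], [-0.046, 0.118, 0.0]], "rot": [[0.0, -0.001, -0.064], [0.0, -0.001, -0.064], [0.0, -0.001, -0.064], [0.0, -0.001, -0.064], [0.0, -0.001, -0.064], [0.0, 0.0, -0.042], [0.0, 0.0, -0.042], [0.0, 0.0, -0.042]], "hand": [-1, -1, -1, -1, -1, -1, -1, -1]}
{"xyz": [[-0.051, 0.116, 0.0], [-0.056, 0.114, 0.0], [-0.061, 0.111, 0.0], [0.0, 0.0, 0.1]], "rot": [[0.0, 0.0, -0.042], [0.0, 0.0, -0.042], [0.0, 0.0, -0.042], [0.0, 0.0, 0.0]], "hand": [-1, -1, -1, -1]}
```

Request:
apply_moves --xyz '[[0.082, 0.115, -0.014], [0.074, 0.121, -0.014], [0.066, 0.125, -0.014], [0.057, 0.129, -0.014], [0.048, 0.133, -0.014], [-0.036, 0.122, 0], [-0.041, 0.12, 0], [-0.046, 0.118, 0]]' --rot '[[0, 0, -0.064], [0, 0, -0.064], [0, 0, -0.064], [0, 0, -0.064], [0, 0, -0.064], [0, 0, -0.042], [0, 0, -0.042], [0, 0, -0.042]]' --hand '[-1, -1, -1, -1, -1, -1, -1, -1]'

```text
clock: 14.88
position: [0.5297, -0.1016, 0.2612]
ee_rot: [-0.001, 0.063, 0.998, 0.0]
contact_force: [0.1, 0.3, -1.5]
width: 0.0121
gripper_force: 107.5
```

Request:
apply_moves --xyz '[[-0.051, 0.116, 0], [-0.056, 0.114, 0], [-0.061, 0.111, 0], [0, 0, 0], [0, 0, 0]]' --rot '[[0, 0, -0.042], [0, 0, -0.042], [0, 0, -0.042], [0, 0, 0], [0, 0, 0]]' --hand '[-1, -1, -1, -1, -1]'

```text
clock: 15.5
position: [0.5878, -0.0053, 0.2611]
ee_rot: [-0.001, -0.002, 1.0, -0.0]
contact_force: [0.7, -0.2, -1.0]
width: 0.0117
gripper_force: 107.6
```

```bash
python3 - <<'E'
from m1 import *
from p import *
s=status.get_state();p=np.array(s["position"]);print(p,s["contact_force"],s["moment"],s["qpos"])
blue=lambda a:((a[...,2]>a[...,0]+12)&(a[...,2]>1.3*a[...,0])).astype(np.uint8)
print(circ(T,p[2]-.010,.057,(280,90,380,215),blue,1.2),circ(S,p[2]-.010,.057,(200,120,300,255),blue,1.2))
rows([((.5885,-.006,.16),90,0,.03)],-1)
E
```

```text
[ 0.5878 -0.0059  0.2616] [ 0.0594 -0.6417 -1.4922] [ 0.0055  0.0819 -0.054 ] [-0.128   0.2811  1.4227 -0.0005  1.4388 -1.7018]
(array([ 0.5296, -0.0003]), np.float64(0.00996400999096619), np.int64(92)) (array([0.6458, 0.    ]), np.float64(0.005315284886145902), np.int64(52))
{"xyz": [[-0.001, -0.0, 0.085], [-0.001, -0.0, 0.085], [-0.001, -0.0, 0.085], [-0.001, -0.0, 0.085]], "rot": [[-0.0, -0.0, 0.001], [-0.0, -0.0, 0.001], [-0.0, -0.0, 0.001], [-0.0, -0.0, 0.001]], "hand": [-1, -1, -1, -1]}
```

Request:
apply_moves --xyz '[[-0.001, 0, 0.085], [-0.001, 0, 0.085], [0, 0, 0.085], [0, 0, 0.085], [0, 0, 0.05], [0, 0, 0.03], [0, 0, 0]]' --rot '[[0, 0, 0], [0, 0, 0], [0, 0, 0], [0, 0, 0], [0, 0, 0], [0, 0, 0], [0, 0, 0]]' --hand '[-1, -1, -1, -1, -1, -1, -1]'

```text
clock: 16.48
position: [0.5889, -0.0053, 0.1358]
ee_rot: [-0.0, -0.002, 1.0, 0.0]
contact_force: [-0.3, 0.6, -1.8]
width: 0.0117
gripper_force: 107.7
```

Request:
apply_moves --xyz '[[0, 0, 0.012], [0, 0, 0.012], [0, 0, 0]]' --rot '[[0, 0, 0], [0, 0, 0], [0, 0, 0]]' --hand '[-1, -1, -1]'

```text
clock: 16.85
position: [0.5889, -0.005, 0.1286]
ee_rot: [-0.0, -0.002, 1.0, 0.0]
contact_force: [0.6, 0.5, -1.7]
width: 0.0122
gripper_force: 107.7
```

Request:
apply_moves --xyz '[[0, 0, 0.007], [0, 0, 0.004], [0, 0, 0], [0, 0, 0], [0, 0, 0], [0, 0, 0]]' --rot '[[0, 0, 0], [0, 0, 0], [0, 0, 0], [0, 0, 0], [0, 0, 0], [0, 0, 0]]' --hand '[-1, -1, -1, -0.3, -0.3, -0.3]'

```text
clock: 17.6
position: [0.5892, -0.0051, 0.1255]
ee_rot: [0.0, -0.002, 1.0, 0.0]
contact_force: [-0.5, -0.8, 0.4]
width: 0.03
gripper_force: 0.0
```

Request:
apply_moves --xyz '[[0, 0, -0.08], [0, 0, -0.12], [0, 0, -0.12], [0, 0, -0.1], [0.05, -0.14, 0], [0.05, -0.14, 0], [0, 0, 0]]' --rot '[[0, 0, 0], [0, 0, 0], [0, 0, 0], [0, 0, 0], [0, 0, 0], [0, 0, 0], [0, 0, 0]]' --hand '[-0.3, -0.3, -0.3, -0.3, -0.1, -0.1, -0.1]'

```text
clock: 18.48
position: [0.5585, -0.0916, 0.2516]
ee_rot: [-0.0, -0.0, 1.0, -0.001]
contact_force: [-0.8, 0.3, -0.2]
width: 0.0388
gripper_force: 0.0
```

```bash
python3 - <<'E'
from m1 import *
s=status.get_state();p=np.array(s["position"]);print(p,s["contact_force"])
save(T,"t4.png");save(S,"s4.png")
gray=lambda a:(a.max(2)<88).astype(np.uint8)
for n in("top0","t4"): 
    im=dict(T,pixels=cv2.imread(f"pics/{n}.png")[:,:,::-1]); print(n,circ(im,.1,.046,(418,150,470,205),gray))
for n in("side0","s4"):
    im=dict(S,pixels=cv2.imread(f"pics/{n}.png")[:,:,::-1]); g=cv2.cvtColor(im["pixels"],cv2.COLOR_RGB2GRAY); print(g[134:164:2,308:330])
print(cv2.cvtColor(cv2.imread("pics/top0.png"),cv2.COLOR_BGR2GRAY)[188:206,436:456])
E
```

```text
[ 0.5594 -0.0892  0.2515] [ 0.7064 -0.0902  0.0261]
top0 (array([ 0.6194, -0.2882]), np.float64(0.01335262548679362), np.int64(68))
t4 (array([ 0.6486, -0.2825]), np.float64(0.011717113067250753), np.int64(85))
[[147 147 147 147 147 147 147 147 147 148 147 146 149 147 146 147 146 147
  146 147 146 148]
 [142 144 145 148 149 146 146 148 146 146 146 146 145 146 145 145 146 146
  146 146 146 145]
 [146 147 149 145 146 148 148 146 146 148 149 150 149 147 148 146 146 146
  147 145 146 147]
 [146 148 147 147 147 145 143 143 146 145 148 141 137 147 152 123 138 145
  146 146 146 147]
 [152 156 154 153 150 150 146 147 145 147 141 153 155 159 133  95 136 146
  145 145 143 145]
 [ 65  62  71  74  92 108 141 153 152 156 101  64  61  64  54  87 140 148
  146 143 144 143]
 [ 70  73  70  68  68  65  60  64  87 135 104  72  69  72  60  88 142 150
  148 147 149 149]
 [ 71  71  70  68  70  68  68  67  64  62  69  70  71  71  59  88 143 149
  144 146 146 149]
 [ 71  71  71  71  71  68  67  66  67  63  63  71  71  72  59  88 142 150
  147 147 147 147]
 [ 71  69  69  71  70  67  69  68  67  66  60  68  7
[... 2733 characters left out ...]
 118 110
  120 116]
 [120 118 116 102  74  46  47  59 117 116 121 123 116  98 117 121 122 116
  116 118]
 [117 121 110  68  49  41  42  57 114 121 118 114 117 109 117 120 118 117
  116 118]
 [ 92  94  86  57  47  46  46  52  87  87  84  98 100 116 114 117 117 121
  118 118]
 [ 60  60  58  47  44  45  52  48  43  56  75  97 106 115 120 122 120 118
  119 119]
 [ 48  49  45  43  50  50  48  50  59  76 106 119 114 117 117 119 117 115
  121 117]
 [ 48  49  53  45  45  46  61  63  99 109 117 120 115 118 115 118 118 119
  119 114]
 [ 53  49  49  49  52  61  75  87 116 118 117 119 119 115 118 118 119 120
  117 119]
 [ 54  47  52  60  74  80  89 104 118 119 117 115 116 118 115 115 119 118
  118 117]]
```

```bash
python3 - <<'E'
from p import *
T=get_image("top");S=get_image("side")
print(tri(T,(446.2,197.6),S,(320.5,141.8)),plane(T,[(446.2,197.6)],.14),plane(S,[(320.5,141.8)],.14))
im=cv2.imread("pics/side0.png");g=cv2.cvtColor(im,cv2.COLOR_BGR2GRAY)
print(g[150:153,284:326].mean(0).round()); print(g[138:170,304:307].mean(1).round())
t=cv2.cvtColor(cv2.imread("pics/top0.png"),cv2.COLOR_BGR2GRAY)
print("row185",t[184:187,410:462].mean(0).round()); print("col438",t[158:210,437:440].mean(1).round())
rows([((.575,-.2965,.25),101,0)],-.1)
E
```

```text
(array([ 0.5789453 , -0.29690192,  0.13872924]), np.float64(6.092328628395805e-05)) [[ 0.57864309 -0.29651907  0.14      ]] [[ 0.57855646 -0.29518364  0.14      ]]
[145. 145. 144. 146. 157.  99.  55.  56.  62.  64.  65.  66.  69.  68.
  69.  70.  70.  72.  72.  72.  73.  71.  71.  72.  71.  70.  71.  71.
  70.  68.  68.  66.  66.  65.  62.  70.  72.  71.  61.  88. 141. 149.]
[146. 147. 148. 149. 141.  93.  65.  71.  72.  72.  72.  72.  71.  72.
  71.  70.  72.  70.  71.  72.  72.  70.  66. 107. 103.  75.  70.  71.
  72.  72.  71.  71.]
row185 [118. 119. 119. 101.  66.  49.  44.  47.  47.  48.  44.  54. 103. 119.
 119. 117. 119. 117. 118. 118. 118. 118. 117. 119. 118. 118. 118. 118.
 118. 117. 109. 106.  93.  90.  76.  50.  47.  48.  47.  48.  48.  45.
  46.  47.  47.  44.  54.  84. 115. 114. 117. 119.]
col438 [118. 117. 118. 118. 117. 120. 119. 102.  67.  51.  46.  51.  49.  51.
  49.  49.  47.  44.  50.  56.  73.  86.  91.  92. 102. 115. 119. 117.
 118. 120. 118. 119. 120. 118. 118. 119. 117. 116. 117. 119. 112. 100.
  79.  55.  46.  49.  49.  53.  71.  81.  85.  95.]
{"xyz": [[-0.01, -0.139, 0.001], [-0.004, -0.139, 0.001], [0.001, -0.139, 0.001], [0.006, -0.139, 0.001], [0.011, -0.139, 0.001]], "rot": [[0.0, 0.0, -0.036], [0.0, 0.0, -0.036], [0.0, 0.0, -0.036], [0.0, 0.0, -0.036], [0.0, 0.0, -0.036]], "hand": [-0.1, -0.1, -0.1, -0.1, -0.1]}
```

```bash
python3 - <<'E'
from p import *
rows([((.578,-.2965,.25),4,0),((.578,-.2965,.22),-83,0),((.578,-.2965,.112),-83,0,.036)],-.1,start=(np.array([.5594,-.0892,.2515]),cur()[1]),ang=10)
E
```

```text
{"xyz": [[-0.007, -0.077, 0.0], [-0.019, -0.075, 0.001], [-0.031, -0.07, 0.001], [-0.043, -0.064, 0.001], [-0.053, -0.056, 0.001], [-0.061, -0.047, 0.001], [-0.068, -0.036, 0.001], [-0.073, -0.024, 0.001]], "rot": [[0.0, -0.0, 0.16], [0.0, -0.0, 0.16], [0.0, -0.0, 0.16], [0.0, -0.0, 0.16], [0.0, -0.0, 0.16], [0.0, -0.0, 0.16], [0.0, -0.0, 0.16], [0.0, -0.0, 0.16]], "hand": [-0.1, -0.1, -0.1, -0.1, -0.1, -0.1, -0.1, -0.1]}
{"xyz": [[-0.076, -0.011, 0.001], [0.0, 0.0, 0.011], [0.0, 0.0, 0.011], [0.0, 0.0, 0.011], [0.0, 0.0, 0.011], [0.0, 0.0, 0.011], [0.0, 0.0, 0.011], [0.0, 0.0, 0.011]], "rot": [[0.0, -0.0, 0.16], [0.0, 0.0, 0.161], [0.0, 0.0, 0.161], [0.0, 0.0, 0.161], [0.0, 0.0, 0.161], [0.0, 0.0, 0.161], [0.0, 0.0, 0.161], [0.0, 0.0, 0.161]], "hand": [-0.1, -0.1, -0.1, -0.1, -0.1, -0.1, -0.1, -0.1]}
{"xyz": [[0.0, 0.0, 0.011], [0.0, 0.0, 0.011], [0.0, 0.0, 0.12], [0.0, 0.0, 0.12], [0.0, 0.0, 0.12]], "rot": [[0.0, 0.0, 0.161], [0.0, 0.0, 0.161], [0.0, 0.0, 0.0], [0.0, 0.0, 0.0], [0.0, 0.0, 0.0]], "hand": [-0.1, -0.1, -0.1, -0.1, -0.1]}
```

Request:
apply_moves --xyz '[[-0.007, -0.077, 0], [-0.019, -0.075, 0.001], [-0.031, -0.07, 0.001], [-0.043, -0.064, 0.001], [-0.053, -0.056, 0.001], [-0.061, -0.047, 0.001], [-0.068, -0.036, 0.001], [-0.073, -0.024, 0.001]]' --rot '[[0, 0, 0.16], [0, 0, 0.16], [0, 0, 0.16], [0, 0, 0.16], [0, 0, 0.16], [0, 0, 0.16], [0, 0, 0.16], [0, 0, 0.16]]' --hand '[-0.1, -0.1, -0.1, -0.1, -0.1, -0.1, -0.1, -0.1]'

```text
clock: 19.68
position: [0.5763, -0.2728, 0.249]
ee_rot: [-0.0, 0.621, 0.784, 0.0]
contact_force: [0.8, -1.2, -0.1]
width: 0.0385
gripper_force: 0.0
```

Request:
apply_moves --xyz '[[-0.076, -0.011, 0.001], [0, 0, 0.011], [0, 0, 0.011], [0, 0, 0.011], [0, 0, 0.011], [0, 0, 0.011], [0, 0, 0.011], [0, 0, 0.011]]' --rot '[[0, 0, 0.16], [0, 0, 0.161], [0, 0, 0.161], [0, 0, 0.161], [0, 0, 0.161], [0, 0, 0.161], [0, 0, 0.161], [0, 0, 0.161]]' --hand '[-0.1, -0.1, -0.1, -0.1, -0.1, -0.1, -0.1, -0.1]'

```text
clock: 20.68
position: [0.5784, -0.295, 0.2255]
ee_rot: [-0.0, 0.974, 0.225, 0.0]
contact_force: [-0.5, -0.5, -1.2]
width: 0.0382
gripper_force: 0.0
```

Request:
apply_moves --xyz '[[0, 0, 0.011], [0, 0, 0.011], [0, 0, 0], [0, 0, 0]]' --rot '[[0, 0, 0.161], [0, 0, 0.161], [0, 0, 0], [0, 0, 0]]' --hand '[-0.1, -0.1, -0.1, -0.1]'

```text
clock: 21.18
position: [0.578, -0.2957, 0.2193]
ee_rot: [-0.0, 0.998, 0.062, 0.0]
contact_force: [-0.0, -0.0, 0.5]
width: 0.0385
gripper_force: 0.0
```

```bash
python3 - <<'E'
from p import *
s=status.get_state();print(s["position"],s["qpos"])
S=get_image("side")["pixels"];g=cv2.cvtColor(S,cv2.COLOR_RGB2GRAY);print(g[138:150:2,308:330])
rows([((.578,-.2965,.112),-83,0,.037)],-.1)
E
```

```text
[ 0.57803562 -0.295685    0.21926251] [-5.80053893e-01  3.94325228e-01  1.35547569e+00  2.30525053e-04
  1.39177733e+00  8.66985447e-01]
[[153 154 153 153 152 153 154 153 153 154 154 157 157 155 154 154 152 153
  154 152 151 153]
 [153 154 154 154 153 152 150 149 151 152 157 119  99 116 127 122 144 152
  153 153 152 153]
 [157 162 161 159 156 156 153 152 152 156 126 110 112 115  96  94 144 152
  151 149 150 148]
 [ 67  64  74  79  96 113 147 161 159 163 108  69  69  72  60  93 146 154
  152 151 149 147]
 [ 75  74  75  72  72  68  65  69  91 142 107  75  73  74  62  93 148 156
  153 153 154 153]
 [ 74  74  72  76  73  72  74  69  67  66  72  75  73  74  64  92 150 156
  151 150 152 152]]
{"xyz": [[-0.0, 0.001, 0.119], [-0.0, 0.001, 0.119], [-0.0, 0.001, 0.119]], "rot": [[-0.0, -0.0, 0.0], [-0.0, -0.0, 0.0], [-0.0, -0.0, 0.0]], "hand": [-0.1, -0.1, -0.1]}
```

Request:
apply_moves --xyz '[[0, 0.001, 0.119], [0, 0.001, 0.119], [0, 0, 0.119], [0, 0, 0], [0, 0, 0], [0, 0, 0], [0, 0, 0], [0, 0, 0]]' --rot '[[0, 0, 0], [0, 0, 0], [0, 0, 0], [0, 0, 0], [0, 0, 0], [0, 0, 0], [0, 0, 0], [0, 0, 0]]' --hand '[-0.1, -0.1, -0.1, -0.1, -1, -1, -1, -1]' --force 110

```text
clock: 22.22
position: [0.5785, -0.2975, 0.1141]
ee_rot: [0.001, 0.998, 0.06, 0.001]
contact_force: [-0.2, 0.4, 5.6]
width: 0.0115
gripper_force: 108.0
```

Request:
apply_moves --xyz '[[0, 0, 0], [0, 0, -0.08], [0, 0, -0.12], [0, 0, -0.14], [0, 0, -0.14], [0, 0, -0.12], [0, 0, 0], [0, 0, 0]]' --rot '[[0, 0, 0], [0, 0, 0], [0, 0, 0], [0, 0, 0], [0, 0, 0], [0, 0, 0], [0, 0, 0], [0, 0, 0]]' --hand '[-1, -1, -1, -1, -1, -1, -1, -1]'

```text
clock: 23.22
position: [0.5769, -0.2964, 0.2907]
ee_rot: [-0.001, 0.998, 0.06, -0.001]
contact_force: [0.3, 0.1, -2.8]
width: 0.0115
gripper_force: 107.6
```

```bash
python3 - <<'E'
from p import *
s=status.get_state();print(s["position"],s["contact_force"],s["moment"],s["width"])
# medium rim centre from t4/s4 (z=.114)
T=get_image("top");t=cv2.imread("pics/t4.png").astype(int)
b=((t[...,0]>t[...,2]*1.3)&(t[...,0]-t[...,2]>12)); b[:140]=0;b[:,:285]=0;b[205:]=0;b[:,360:]=0
c,r=cv2.minEnclosingCircle(np.argwhere(b)[:,::-1].astype(np.float32));print("blue circ",c,r,plane(T,[c],.114),"exp r",.057*442/1.0276)
ys,xs=np.where(b);print(np.percentile(xs,[0,1,99,100]),np.percentile(ys,[0,1,99,100]))
rows([((.60,-.15,.30),-40,0),((.645,-.006-.046,.30),0,0)],-1)
E
```

```text
[ 0.57691865 -0.2964351   0.29072315] [ 0.28391341  0.10778224 -2.82132384] [-0.0389985   0.04154135  0.01745045] 0.011450164394876203
blue circ (321.0, 176.0) 45.000099182128906 [[ 0.63028139 -0.00507565  0.114     ]] exp r 24.51732191514208
[285.   290.67 356.   358.  ] [145.   146.67 203.   204.  ]
{"xyz": [[0.027, -0.095, -0.006], [0.041, -0.09, -0.007], [0.054, -0.083, -0.007], [0.066, -0.074, -0.007], [0.076, -0.063, -0.007], [0.069, -0.019, 0.0], [0.071, -0.009, 0.0], [0.072, 0.001, 0.0]], "rot": [[-0.001, 0.0, -0.144], [-0.001, 0.0, -0.144], [-0.001, 0.0, -0.144], [-0.001, 0.0, -0.144], [-0.001, 0.0, -0.144], [0.0, 0.0, -0.133], [0.0, 0.0, -0.133], [0.0, 0.0, -0.133]], "hand": [-1, -1, -1, -1, -1, -1, -1, -1]}
{"xyz": [[0.071, 0.011, 0.0], [0.069, 0.021, 0.0]], "rot": [[0.0, 0.0, -0.133], [0.0, 0.0, -0.133]], "hand": [-1, -1]}
```

```bash
python3 - <<'E'
from m1 import *
from scipy.optimize import least_squares
for n,im,box in(("t",T,(288,140,356,206)),("s",S,(215,170,305,260))):
    h=cv2.cvtColor(im["pixels"],cv2.COLOR_RGB2HSV); m=cv2.inRange(h,(100,120,30),(130,255,255)); 
    k=np.zeros_like(m);x0,y0,x1,y1=box;k[y0:y1,x0:x1]=m[y0:y1,x0:x1]
    c=max(cv2.findContours(k,cv2.RETR_EXTERNAL,cv2.CHAIN_APPROX_NONE)[0],key=cv2.contourArea)
    print(n,cv2.boundingRect(c),cv2.contourArea(c))
    (e,ax,an)=cv2.fitEllipse(cv2.convexHull(c)); print(e,ax,plane(im,[e],.114))
    print(circ(im,.114,.057,box,lambda a:(cv2.inRange(cv2.cvtColor(a.astype(np.uint8),cv2.COLOR_RGB2HSV),(100,120,30),(130,255,255))>0).astype(np.uint8),1.2))
E
```

```text
t (297, 148, 49, 50) 1813.0
(321.2010803222656, 171.9071044921875) (48.22312927246094, 49.99961853027344) [[ 0.6403 -0.0054  0.114 ]]
(array([ 0.6435, -0.0059]), np.float64(0.0006646510333534497), np.int64(49))
s (240, 204, 52, 42) 1576.5
(265.8387145996094, 224.39231872558594) (41.43376541137695, 54.000518798828125) [[0.6384 0.0057 0.114 ]]
(array([ 0.6437, -0.0044]), np.float64(0.001796060896131451), np.int64(50))
```

Request:
apply_moves --xyz '[[0.027, -0.095, -0.006], [0.041, -0.09, -0.007], [0.054, -0.083, -0.007], [0.066, -0.074, -0.007], [0.076, -0.063, -0.007], [0.069, -0.02, 0], [0.071, -0.01, 0], [0.072, 0, 0]]' --rot '[[0, 0, -0.144], [0, 0, -0.144], [0, 0, -0.144], [0, 0, -0.144], [0, 0, -0.144], [0, 0, -0.133], [0, 0, -0.133], [0, 0, -0.133]]' --hand '[-1, -1, -1, -1, -1, -1, -1, -1]'

```text
clock: 24.38
position: [0.6266, -0.0904, 0.3009]
ee_rot: [-0.001, 0.797, 0.604, -0.001]
contact_force: [-0.8, 0.6, -1.3]
width: 0.0115
gripper_force: 107.7
```

Request:
apply_moves --xyz '[[0.071, 0.01, 0], [0.069, 0.02, 0], [0, 0, 0], [0, 0, 0], [0, 0, 0]]' --rot '[[0, 0, -0.133], [0, 0, -0.133], [0, 0, 0], [0, 0, 0], [0, 0, 0]]' --hand '[-1, -1, -1, -1, -1]'

```text
clock: 25.0
position: [0.644, -0.0527, 0.3022]
ee_rot: [-0.0, 0.708, 0.706, -0.0]
contact_force: [-0.2, 0.3, -0.7]
width: 0.0117
gripper_force: 107.6
```

```bash
python3 - <<'E'
from p import *
s=status.get_state();p=s["position"];print(p,s["contact_force"],s["moment"],s["width"],s["qpos"])
T=get_image("top");S=get_image("side")
a=lambda im,x,y:cv2.convertScaleAbs(cv2.resize(im["pixels"][y:y+150,x:x+133,::-1],(400,450),interpolation=cv2.INTER_CUBIC),alpha=1.5)
cv2.imwrite("pics/g5.png",np.hstack([a(T,255,90),a(S,205,110)]))
c=np.array([p[0],p[1]+.046,p[2]-.014]);print(proj(T,c),proj(S,c),.046*442/(1.1416-c[2]))
rows([((.6437,-.0515,.147),0,0)],-1)
E
```

```text
[ 0.6439585  -0.05270855  0.30215129] [-0.18732134  0.34147189 -0.68272272] [-0.06449455  0.02981051  0.03259887] 0.01171706045080565 [-1.89079337e-01  3.59228076e-01  1.20979711e+00 -3.67954857e-04
  1.57308851e+00 -1.87122081e-01]
[[323.31561909 147.43640431]] [[256.43239737 159.93373791]] 23.823341286036545
{"xyz": [[0.001, -0.0, 0.13], [0.001, -0.0, 0.13], [0.001, -0.0, 0.13], [0.001, -0.0, 0.13]], "rot": [[-0.0, 0.0, -0.0], [-0.0, 0.0, -0.0], [-0.0, 0.0, -0.0], [-0.0, 0.0, -0.0]], "hand": [-1, -1, -1, -1]}
```

View pics/g5.png

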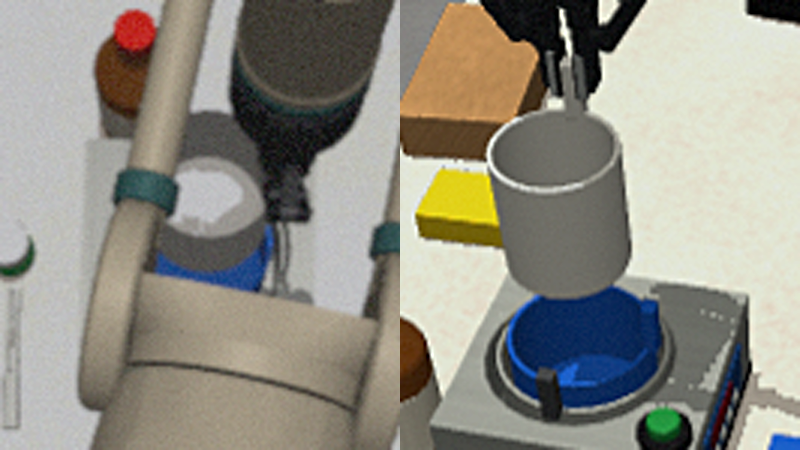

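The small beaker's rim in the side view is centred at (256.4,159.7), matching the prediction. Lowering it.

Request:
apply_moves --xyz '[[0.001, 0, 0.11], [0.001, 0, 0.11], [0.001, 0, 0.11], [0.001, 0, 0.08], [0, 0, 0.06], [0, 0, 0]]' --rot '[[0, 0, 0], [0, 0, 0], [0, 0, 0], [0, 0, 0], [0, 0, 0], [0, 0, 0]]' --hand '[-1, -1, -1, -1, -1, -1]'

```text
clock: 25.85
position: [0.6431, -0.0509, 0.1599]
ee_rot: [-0.002, 0.707, 0.707, -0.001]
contact_force: [0.9, -0.6, -1.2]
width: 0.0118
gripper_force: 107.6
```

Request:
apply_moves --xyz '[[0, 0, 0.012], [0, 0, 0.012], [0, 0, 0.012], [0, 0, 0]]' --rot '[[0, 0, 0], [0, 0, 0], [0, 0, 0], [0, 0, 0]]' --hand '[-1, -1, -1, -1]'

```text
clock: 26.35
position: [0.6442, -0.0506, 0.1505]
ee_rot: [-0.0, 0.707, 0.707, -0.0]
contact_force: [-0.4, 0.8, -0.6]
width: 0.0114
gripper_force: 107.7
```

Now release and retreat upward, then head toward the scoop.

Request:
apply_moves --xyz '[[0, 0, 0.008], [0, 0, 0.004], [0, 0, 0], [0, 0, 0], [0, 0, 0], [0, 0, 0]]' --rot '[[0, 0, 0], [0, 0, 0], [0, 0, 0], [0, 0, 0], [0, 0, 0], [0, 0, 0]]' --hand '[-1, -1, -1, -0.3, -0.3, -0.3]'

```text
clock: 27.1
position: [0.6444, -0.0505, 0.147]
ee_rot: [-0.0, 0.707, 0.707, 0.0]
contact_force: [0.1, -0.5, 0.2]
width: 0.0303
gripper_force: 0.0
```

Request:
apply_moves --xyz '[[0, 0, -0.08], [0, 0, -0.12], [0, 0, -0.12], [-0.12, -0.1, 0], [-0.12, -0.1, 0], [-0.12, -0.1, 0], [0, 0, 0]]' --rot '[[0, 0, 0], [0, 0, 0], [0, 0, 0], [0, 0, 0], [0, 0, 0], [0, 0, 0], [0, 0, 0]]' --hand '[-0.3, -0.3, -0.3, 0, 0.2, 0.2, 0.2]'

```text
clock: 27.98
position: [0.5525, -0.1606, 0.2433]
ee_rot: [0.0, 0.708, 0.706, -0.0]
contact_force: [0.2, 0.4, 0.9]
width: 0.0506
gripper_force: 0.0
```

```bash
python3 - <<'E'
from p import *
s=status.get_state();p=s["position"];print(p,s["contact_force"])
T=get_image("top");S=get_image("side");save(T,"t5.png");save(S,"s5.png")
def crop(im,x,y,w,h): return cv2.convertScaleAbs(cv2.resize(im["pixels"][y:y+h,x:x+w,::-1],(400,300),interpolation=cv2.INTER_CUBIC),alpha=1.5)
cv2.imwrite("pics/g6.png",np.vstack([np.hstack([crop(T,255,130,133,100),crop(S,205,160,133,100)]),np.hstack([crop(T,270,225,100,75),crop(S,310,240,100,75)])]))
E
```

```text
[ 0.55247294 -0.16062245  0.2432985 ] [0.15049636 0.4213568  0.92601645]
```

View pics/g6.png

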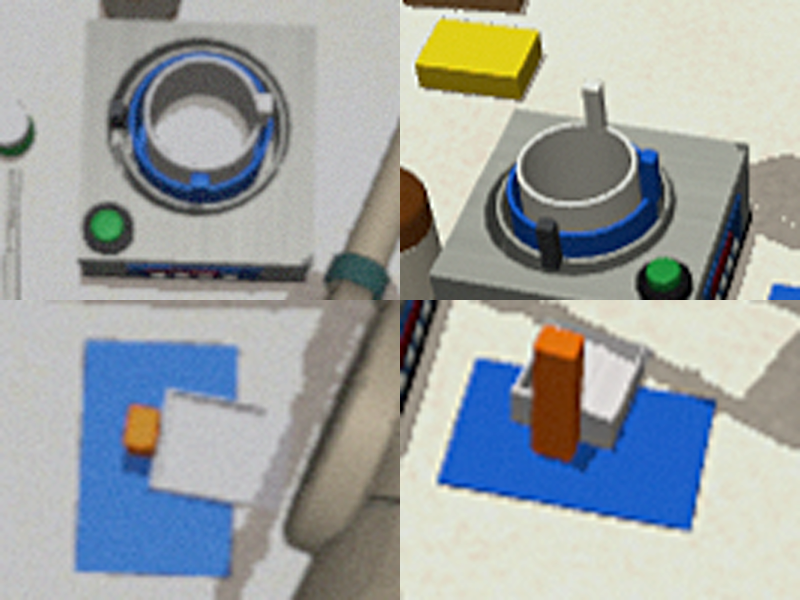

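The nest is good: small mouth near (323.5,167.6), tabs on three different sides. The scoop was knocked and its post now stands at (306,255.2) top and (350,250) side.

```bash
python3 - <<'E'
from p import *
T=get_image("top");S=get_image("side")
print("post",tri(T,(306,255.2),S,(350,250)),plane(T,[(306,255.2)],.098),plane(S,[(350,250)],.098))
e=plane(T,np.array([(150,187),(250,203),(170,90),(265,108),(150,187),(170,90)])/4+[270,225],.029)
for i in(0,2,4): d=e[i+1]-e[i];print(e[i],np.degrees(np.arctan2(d[1],d[0])),np.linalg.norm(d))
# orange post top-face orientation
h=cv2.cvtColor(T["pixels"],cv2.COLOR_RGB2HSV);m=cv2.inRange(h,(8,140,110),(22,255,255));m[:240]=0;m[275:]=0
c=max(cv2.findContours(m,cv2.RETR_EXTERNAL,cv2.CHAIN_APPROX_NONE)[0],key=cv2.contourArea);print(cv2.minAreaRect(c),cv2.contourArea(c))
print("small mouth",plane(T,[(323.5,167.6)],.133))
E
```

```text
post (array([0.43975218, 0.02674281, 0.09598158]), np.float64(0.0043626319689881584)) [[0.44178524 0.02685928 0.098     ]] [[0.43728362 0.02850909 0.098     ]]
[0.40533962 0.02354021 0.029     ] -97.99941589005793 0.06352575274649626
[0.46666931 0.01220308 0.029     ] -99.6722583555098 0.06104609912946761
[0.40533962 0.02354021 0.029     ] -10.473207462517962 0.06236874920230363
((305.0000305175781, 256.5000305175781), (6.864064693450928, 9.60969066619873), 11.309932708740234) 52.5
small mouth [[ 0.64571133 -0.01037302  0.133     ]]
```

```bash
python3 - <<'E'
from p import *
rows([((.4397,.0275,.17),-9.5,0),((.4397,.0275,.058),-9.5,0,.038)],.2)
T=get_image("top")
def crop(im,x,y,w,h): return cv2.convertScaleAbs(cv2.resize(im["pixels"][y:y+h,x:x+w,::-1],(600,600),interpolation=cv2.INTER_CUBIC),alpha=1.5)
cv2.imwrite("pics/g7.png",crop(T,146,182,100,100))
E
```

```text
{"xyz": [[0.103, -0.064, 0.041], [0.101, -0.067, 0.041], [0.099, -0.07, 0.041], [0.097, -0.072, 0.041], [0.095, -0.075, 0.041], [0.093, -0.078, 0.041], [0.0, 0.0, 0.124], [0.0, 0.0, 0.124]], "rot": [[0.0, -0.0, 0.026], [0.0, -0.0, 0.026], [0.0, -0.0, 0.026], [0.0, -0.0, 0.026], [0.0, -0.0, 0.026], [0.0, -0.0, 0.026], [0.0, 0.0, 0.0], [0.0, 0.0, 0.0]], "hand": [0.2, 0.2, 0.2, 0.2, 0.2, 0.2, 0.2, 0.2]}
{"xyz": [[0.0, 0.0, 0.124]], "rot": [[0.0, 0.0, 0.0]], "hand": [0.2]}
```

View pics/g7.png

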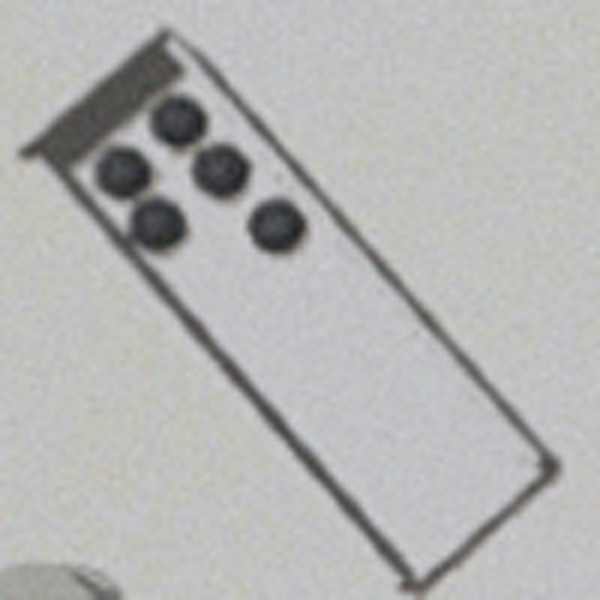

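The tray crop shows its side lines from (45,160) to (410,580) and (170,33) to (550,462), with five balls by the far wall. Compute the tray axis and grasp the scoop.

Request:
apply_moves --xyz '[[0.103, -0.064, 0.041], [0.101, -0.067, 0.041], [0.099, -0.07, 0.041], [0.097, -0.072, 0.041], [0.095, -0.075, 0.041], [0.093, -0.078, 0.041], [0, 0, 0], [0, 0, 0]]' --rot '[[0, 0, 0.026], [0, 0, 0.026], [0, 0, 0.026], [0, 0, 0.026], [0, 0, 0.026], [0, 0, 0.026], [0, 0, 0], [0, 0, 0]]' --hand '[0.2, 0.2, 0.2, 0.2, 0.2, 0.2, 0.2, 0.2]'

```text
clock: 29.22
position: [0.4399, 0.0265, 0.1696]
ee_rot: [0.001, 0.762, 0.648, 0.001]
contact_force: [-0.1, -0.5, 0.3]
width: 0.0514
gripper_force: 0.0
```

```bash
python3 - <<'E'
from p import *
T=get_image("top")
print(status.get_state()["position"])
o=np.array([146,182])
L=plane(T,np.array([(130,250),(346,500)])/6+o,.012);Rr=plane(T,np.array([(224,100),(491,400)])/6+o,.052)
N=plane(T,np.array([(413,588),(555,468)])/6+o,.026)
print("L",L,"R",Rr,"N",N)
for p in(L,Rr): d=p[0]-p[1];print(np.degrees(np.arctan2(d[1],d[0])))
d=(L[0]-L[1])[:2];d/=np.linalg.norm(d);n=np.array([-d[1],d[0]])
print("sep",[(l-r)@n for l in L[:,:2] for r in Rr[:,:2]])
# far wall: dark face lower border (foot) (80,165)-(182,78)
F=plane(T,np.array([(78,166),(184,76)])/6+o,.012);print("F",F,"len",(F.mean(0)-N.mean(0))[:2]@d)
B=plane(T,np.array([(180,121),(123,173),(221,171),(158,224),(277,226)])/6+o,.024);print("balls from far",[(F.mean(0)-b)[:2]@d for b in B],"lat",[(b-L[0])[:2]@n for b in B])
rows([((.4397,.0275,.058),-9.5,0,.038)],.2)
E
```

```text
[0.44009919 0.02611683 0.16968333]
L [[0.5227434  0.38837274 0.012     ]
 [0.41705879 0.28940208 0.012     ]] R [[0.58133897 0.33915848 0.052     ]
 [0.45758617 0.22145754 0.052     ]] N [[0.38019176 0.25596735 0.026     ]
 [0.43163908 0.19838635 0.026     ]]
43.12101918233812
43.564224996498176
sep [np.float64(0.07597456493997118), np.float64(0.0772956592178537), np.float64(0.07597456493997118), np.float64(0.07729565921785368)]
F [[0.55905946 0.41335506 0.012     ]
 [0.59959173 0.36948865 0.012     ]] len 0.23884238684233544
balls from far [np.float64(0.018672287293387314), np.float64(0.01964198627172689), np.float64(0.04728288189515347), np.float64(0.04679299602926004), np.float64(0.0816858473810257)] lat [np.float64(-0.053557295233237365), np.float64(-0.02082962838941788), np.float64(-0.05275514347458801), np.float64(-0.017926475920290664), np.float64(-0.055336552503224695)]
{"xyz": [[0.001, -0.001, 0.124], [0.001, -0.001, 0.124], [0.001, -0.001, 0.124]], "rot": [[0.001, 0.0, 0.001], [0.001, 0.0, 0.001], [0.001, 0.0, 0.001]], "hand": [0.2, 0.2, 0.2]}
```

Request:
apply_moves --xyz '[[0, 0, 0.124], [0, 0, 0.124], [0, 0, 0.124], [0, 0, 0], [0, 0, 0], [0, 0, 0], [0, 0, 0], [0, 0, 0]]' --rot '[[0, 0, 0], [0, 0, 0], [0, 0, 0], [0, 0, 0], [0, 0, 0], [0, 0, 0], [0, 0, 0], [0, 0, 0]]' --hand '[0.2, 0.2, 0.2, 0.2, -1, -1, -1, -1]' --force 115

```text
clock: 30.28
position: [0.4403, 0.0261, 0.059]
ee_rot: [0.002, 0.762, 0.647, 0.001]
contact_force: [0.4, 0.3, 6.8]
width: 0.0248
gripper_force: 113.2
```

Request:
apply_moves --xyz '[[0, 0, 0], [0, 0, -0.06], [0, 0, -0.12], [0, 0, -0.12], [0, 0, -0.12], [0, 0, 0], [0, 0, 0]]' --rot '[[0, 0, 0], [0, 0, 0], [0, 0, 0], [0, 0, 0], [0, 0, 0], [0, 0, 0], [0, 0, 0]]' --hand '[-1, -1, -1, -1, -1, -1, -1]'

```text
clock: 31.15
position: [0.4375, 0.0264, 0.1827]
ee_rot: [-0.001, 0.762, 0.647, -0.001]
contact_force: [-0.5, 0.7, -2.7]
width: 0.0245
gripper_force: 113.4
```

```bash
cat > sc.py <<'E'
from p import *
d=np.array([np.cos(np.radians(43.3)),np.sin(np.radians(43.3)),0]);n=np.array([-d[1],d[0],0]);LAT=-.1114
TZ=float(open("tz").read()) if __import__("os").path.exists("tz") else .056
def tcp(lip,heading,tilt,h=0):
    """TCP pose so that the lip's underside middle is at lip, scoop facing heading, nose down by tilt"""
    G=Rt(heading+90,tilt); sx,sz=-G[:,0],-G[:,2]
    return (np.array(lip)-.093*sx+TZ*sz, heading+90, tilt)
def S(s,z,lat=0): return s*d+(LAT+lat)*n+np.array([0,0,z])
E
python3 - <<'E'
from sc import *
s=status.get_state();print(s["position"],s["ee_rot"],s["contact_force"],s["width"])
Tm=get_image("top");Sd=get_image("side")
for im,b in((Tm,(220,290,270,330)),(Sd,(180,300,310,400))):
    h=cv2.cvtColor(im["pixels"],cv2.COLOR_RGB2HSV);m=cv2.inRange(h,(5,140,60),(22,255,255));k=np.zeros_like(m);k[b[0]:b[1],b[2]:b[3]]=m[b[0]:b[1],b[2]:b[3]]
    print(np.argwhere(k).mean(0) if k.any() else None)
w=tcp(S(.585,.06),43.3,0);print(w)
rows([((.40,.10,.17),40,0),((w[0][0],w[0][1],.17),w[1],0),w],-1)
E
```

```text
[0.43754041 0.02642662 0.1826644 ] [-7.51210976e-04  7.62431693e-01  6.47067943e-01 -6.52727348e-04] [-0.46953924  0.68937721 -2.7397685 ] 0.02449257013525307
None
[225.20745921 349.82750583]
(array([0.43446436, 0.25634874, 0.116     ]), 133.3, 0)
{"xyz": [[0.037, -0.027, 0.007], [0.04, -0.022, 0.007], [0.043, -0.015, 0.007], [0.045, -0.009, 0.007], [0.046, -0.003, 0.007], [0.046, 0.004, 0.007], [0.03, 0.038, 0.0], [0.024, 0.042, 0.0]], "rot": [[-0.001, -0.0, -0.137], [-0.001, -0.0, -0.137], [-0.001, -0.0, -0.137], [-0.001, -0.0, -0.137], [-0.001, -0.0, -0.137], [-0.001, -0.0, -0.137], [-0.0, -0.0, -0.141], [-0.0, -0.0, -0.141]], "hand": [-1, -1, -1, -1, -1, -1, -1, -1]}
{"xyz": [[0.017, 0.045, 0.0], [0.01, 0.047, 0.0], [0.003, 0.048, 0.0], [-0.004, 0.048, 0.0], [-0.011, 0.047, 0.0], [-0.018, 0.045, 0.0], [-0.024, 0.042, 0.0], [-0.03, 0.038, 0.0]], "rot": [[-0.0, -0.0, -0.141], [-0.0, -0.0, -0.141], [-0.0, -0.0, -0.141], [-0.0, -0.0, -0.141], [-0.0, -0.0, -0.141], [-0.0, -0.0, -0.141], [-0.0, -0.0, -0.141], [-0.0, -0.0, -0.141]], "hand": [-1, -1, -1, -1, -1, -1, -1, -1]}
{"xyz": [[-0.036, 0.033, 0.0], [0.0, 0.0, 0.09], [0.0, 0.0, 0.09]], "rot": [[-0.0, -0.0, -0.141], [0.0, 0.0, 0.0], [0.0, 0.0, 0.0]], "hand": [-1, -1, -1]}
```

Request:
apply_moves --xyz '[[0.037, -0.027, 0.007], [0.04, -0.022, 0.007], [0.043, -0.015, 0.007], [0.045, -0.009, 0.007], [0.046, -0.003, 0.007], [0.046, 0.004, 0.007], [0.03, 0.038, 0], [0.024, 0.042, 0]]' --rot '[[0, 0, -0.137], [0, 0, -0.137], [0, 0, -0.137], [0, 0, -0.137], [0, 0, -0.137], [0, 0, -0.137], [0, 0, -0.141], [0, 0, -0.141]]' --hand '[-1, -1, -1, -1, -1, -1, -1, -1]'

```text
clock: 32.25
position: [0.4062, 0.1286, 0.1696]
ee_rot: [-0.001, 0.283, 0.959, -0.001]
contact_force: [0.3, 0.4, -2.2]
width: 0.0245
gripper_force: 113.2
```

Request:
apply_moves --xyz '[[0.017, 0.045, 0], [0.01, 0.047, 0], [0.003, 0.048, 0], [-0.004, 0.048, 0], [-0.011, 0.047, 0], [-0.018, 0.045, 0], [-0.024, 0.042, 0], [-0.03, 0.038, 0]]' --rot '[[0, 0, -0.141], [0, 0, -0.141], [0, 0, -0.141], [0, 0, -0.141], [0, 0, -0.141], [0, 0, -0.141], [0, 0, -0.141], [0, 0, -0.141]]' --hand '[-1, -1, -1, -1, -1, -1, -1, -1]'

```text
clock: 33.25
position: [0.4314, 0.2414, 0.1693]
ee_rot: [-0.002, -0.299, 0.954, -0.0]
contact_force: [0.2, 0.1, -1.0]
width: 0.0244
gripper_force: 113.2
```

Request:
apply_moves --xyz '[[-0.036, 0.033, 0], [0, 0, 0.08], [0, 0, 0], [0, 0, 0]]' --rot '[[0, 0, -0.141], [0, 0, 0], [0, 0, 0], [0, 0, 0]]' --hand '[-1, -1, -1, -1]'

```text
clock: 33.75
position: [0.4353, 0.2555, 0.1466]
ee_rot: [-0.001, -0.367, 0.93, -0.0]
contact_force: [-0.2, 0.1, -1.8]
width: 0.0246
gripper_force: 113.1
```

```bash
python3 - <<'E'
from sc import *
s=status.get_state();print(s["position"],s["ee_rot"],s["contact_force"],s["qpos"])
Tm=get_image("top");Sd=get_image("side")
def crop(im,x,y,w,h): return cv2.convertScaleAbs(cv2.resize(im["pixels"][y:y+h,x:x+w,::-1],(400,400),interpolation=cv2.INTER_CUBIC),alpha=1.5)
cv2.imwrite("pics/g8.png",np.hstack([crop(Tm,146,182,100,100),crop(Sd,215,270,150,150)]))
rows([tcp(S(.585,.016),43.3,0)],-1)
E
```

```text
[0.43531847 0.2554591  0.14663166] [-6.33646499e-04 -3.66567185e-01  9.30391368e-01 -2.25731685e-05] [-0.16014452  0.05573505 -1.84590129] [ 3.92764406e-01  2.36721123e-01  1.78480265e+00 -2.55687378e-05
  1.12133677e+00 -1.92865432e+00]
{"xyz": [[0.001, 0.003, 0.126], [0.001, 0.003, 0.126]], "rot": [[-0.0, 0.0, -0.003], [-0.0, 0.0, -0.003]], "hand": [-1, -1]}
```

View pics/g8.png

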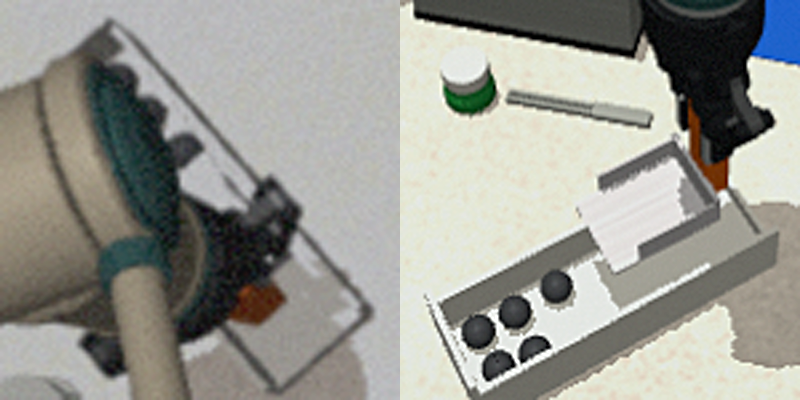

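The scoop is level over the channel, lip corners at about (281.7,348.7) and (298.2,371.2) in the side view. Check its lateral position.

```bash
python3 - <<'E'
from sc import *
Sd=get_image("side");o=np.array([215,270])
f=lambda pts:np.array(pts)/2.6667+o
P=plane(Sd,f([(578-400,210),(622-400,270)]),.0906);m=P.mean(0)
p=np.array(status.get_state()["position"])
print("lip width",np.linalg.norm(P[0]-P[1]),"lip lat",[(q@n-LAT).round(4) for q in P],"s",P@d,"tcp lat",p@n-LAT,"tcp s",p@d)
# tray inner edges in side view: near side wall top (z .052) & far side wall foot
A=plane(Sd,f([(438-400,303),(600-400,232)]),.052);print("wall lat (z.052)",A@n-LAT)
B=plane(Sd,f([(475-400,392),(776-400,236)]),.052);print("wall2 lat",B@n-LAT)
E
```

```text
lip width 0.056899827414880505 lip lat [np.float64(-0.0298), np.float64(0.0269)] s [0.57943783 0.57469007] tcp lat -0.00150691453542387 tcp s 0.4926048044511271
wall lat (z.052) [-0.03665043 -0.02676903]
wall2 lat [0.03512349 0.04237779]
```

Request:
apply_moves --xyz '[[0.001, 0.003, 0.1], [0.001, 0.003, 0.1], [0, 0, 0.04], [0, 0, 0]]' --rot '[[0, 0, -0.003], [0, 0, -0.003], [0, 0, 0], [0, 0, 0]]' --hand '[-1, -1, -1, -1]'

```text
clock: 34.4
position: [0.4338, 0.2564, 0.0749]
ee_rot: [-0.0, -0.369, 0.929, -0.0]
contact_force: [-0.8, -0.8, -1.6]
width: 0.0249
gripper_force: 113.2
```

Request:
apply_moves --xyz '[[0, 0, 0.01], [0, 0, 0.01], [0, 0, 0.005], [0, 0, 0]]' --rot '[[0, 0, 0], [0, 0, 0], [0, 0, 0], [0, 0, 0]]' --hand '[-1, -1, -1, -1]'

```text
clock: 34.9
position: [0.4342, 0.2566, 0.0682]
ee_rot: [0.001, -0.37, 0.929, 0.0]
contact_force: [-0.1, -1.0, 3.3]
width: 0.0247
gripper_force: 113.4
```

Request:
apply_moves --xyz '[[0, 0, -0.004], [0, 0.008, 0], [0, 0.008, 0], [0, 0, 0]]' --rot '[[0, 0, 0], [0, 0, 0], [0, 0, 0], [0, 0, 0]]' --hand '[-1, -1, -1, -1]'

```text
clock: 35.4
position: [0.4316, 0.2591, 0.0688]
ee_rot: [0.001, -0.37, 0.929, -0.002]
contact_force: [2.8, -4.8, -2.2]
width: 0.0245
gripper_force: 113.2
```

Request:
apply_moves --xyz '[[0, -0.01, 0], [0, -0.01, 0], [0, -0.012, 0], [0, 0, 0]]' --rot '[[0, 0, 0], [0, 0, 0], [0, 0, 0], [0, 0, 0]]' --hand '[-1, -1, -1, -1]'

```text
clock: 35.9
position: [0.4364, 0.2536, 0.0686]
ee_rot: [-0.001, -0.369, 0.929, 0.001]
contact_force: [-1.7, 3.5, -1.1]
width: 0.0248
gripper_force: 113.6
```

```bash
python3 - <<'E'
from sc import *
for p in([.4342,.2566,.0682],status.get_state()["position"]): print(np.array(p)@n-LAT,np.array(p)@d)
E
```

```text
0.00036416077377351974 0.49197992073592545
-0.003343909350914387 0.4914950533110848
```

Request:
apply_moves --xyz '[[0, 0.012, 0.003], [0, 0, 0], [-0.03, 0, 0], [-0.03, 0, 0], [-0.03, 0, 0], [-0.03, 0, 0], [-0.03, 0, 0], [-0.03, 0, 0]]' --rot '[[0, 0, 0], [0, 0, 0], [0, 0, 0], [0, 0, 0], [0, 0, 0], [0, 0, 0], [0, 0, 0], [0, 0, 0]]' --hand '[-1, -1, -1, -1, -1, -1, -1, -1]'

```text
clock: 36.9
position: [0.4735, 0.2925, 0.0682]
ee_rot: [-0.001, -0.37, 0.929, -0.0]
contact_force: [-3.4, -3.2, 6.6]
width: 0.0248
gripper_force: 114.7
```

Request:
apply_moves --xyz '[[-0.025, 0, 0], [-0.025, 0, 0], [-0.025, 0, 0], [-0.025, 0, 0], [-0.025, 0, 0], [-0.02, 0, 0], [0, 0, 0]]' --rot '[[0, 0, 0], [0, 0, 0], [0, 0, 0], [0, 0, 0], [0, 0, 0], [0, 0, 0], [0, 0, 0]]' --hand '[-1, -1, -1, -1, -1, -1, -1]'

```text
clock: 37.78
position: [0.5052, 0.3221, 0.0682]
ee_rot: [-0.001, -0.37, 0.929, -0.001]
contact_force: [-2.6, -4.0, 7.0]
width: 0.0247
gripper_force: 114.4
```

```bash
python3 - <<'E'
from sc import *
s=status.get_state();p=np.array(s["position"]);print(p@n-LAT,"lip s",p@d+.093,p[2],s["contact_force"],s["ee_rot"])
E
```

```text
-0.000674959823225324 lip s 0.6815729166711305 0.06821689348459485 [-2.55698146 -4.02507917  7.01149157] [-9.08629539e-04 -3.69740794e-01  9.29134357e-01 -5.15757342e-04]
```

Request:
apply_moves --xyz '[[-0.01, 0, 0], [-0.01, 0, 0], [-0.01, 0, 0], [0, 0, 0]]' --rot '[[0, 0, 0], [0, 0, 0], [0, 0, 0], [0, 0, 0]]' --hand '[-1, -1, -1, -1]'

```text
clock: 38.28
position: [0.5119, 0.3285, 0.0682]
ee_rot: [-0.001, -0.37, 0.929, -0.0]
contact_force: [-2.3, -3.2, 5.3]
width: 0.025
gripper_force: 114.7
```

```bash
python3 - <<'E'
from sc import *
s=status.get_state();p=np.array(s["position"]);print(p@n-LAT,"lip s",p@d+.093,p[2],s["contact_force"])
Sd=get_image("side")
cv2.imwrite("pics/g9.png",cv2.convertScaleAbs(cv2.resize(Sd["pixels"][320:440,210:330,::-1],(600,600),interpolation=cv2.INTER_CUBIC),alpha=1.5))
E
```

```text
-0.0006138452980897491 lip s 0.6907930059711328 0.06817961370393824 [-2.33270719 -3.21672315  5.3425515 ]
```

View pics/g9.png

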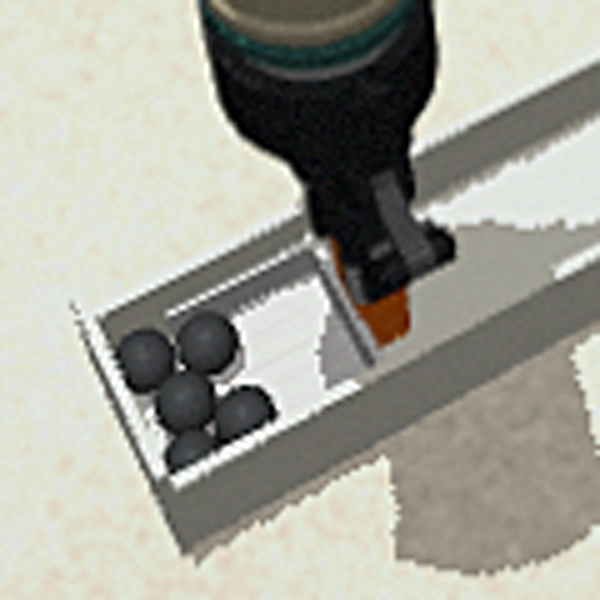

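All five balls are on the front of the pan by the far wall, and the lip is nearly at the wall. A little more push.

Request:
apply_moves --xyz '[[-0.008, 0, 0], [-0.008, 0, 0], [0, 0, 0]]' --rot '[[0, 0, 0], [0, 0, 0], [0, 0, 0]]' --hand '[-1, -1, -1]'

```text
clock: 38.7
position: [0.5147, 0.3312, 0.0682]
ee_rot: [-0.001, -0.37, 0.929, -0.001]
contact_force: [-4.8, -5.2, 7.4]
width: 0.0249
gripper_force: 114.9
```

```bash
python3 - <<'E'
from sc import *
s=status.get_state();p=np.array(s["position"]);sl=p@d+.093;print("lip s",sl,p[2],s["contact_force"])
# tilt back about the back-bottom edge (83 mm behind lip): lip point moves
out=[]
for t in (4,8,12,16,20):
    a=np.radians(t); back=sl-.103-.002
    lip=S(back+.103*np.cos(a),.0135+.103*np.sin(a)); out.append(tcp(lip,43.3,-t)+(.05,))
rows(out,-1)
E
```

```text
lip s 0.6947420934831173 0.06823353383809885 [-4.84030295 -5.17499129  7.37108429]
{"xyz": [[0.02, 0.002, -0.006], [0.013, 0.0, -0.002], [0.013, 0.0, -0.002], [0.013, 0.0, -0.002], [0.013, 0.0, -0.002]], "rot": [[-0.0, -0.07, 0.002], [0.0, -0.067, -0.0], [0.0, -0.067, 0.0], [-0.0, -0.067, -0.0], [0.0, -0.067, 0.0]], "hand": [-1, -1, -1, -1, -1]}
```

Request:
apply_moves --xyz '[[0.016, 0, -0.006], [0.013, 0, -0.002], [0.013, 0, -0.002], [0.013, 0, -0.002], [0.013, 0, -0.002], [0, 0, 0], [0, 0, 0], [0, 0, 0]]' --rot '[[0, -0.067, 0], [0, -0.067, 0], [0, -0.067, 0], [0, -0.067, 0], [0, -0.067, 0], [0, 0, 0], [0, 0, 0], [0, 0, 0]]' --hand '[-1, -1, -1, -1, -1, -1, -1, -1]'

```text
clock: 39.7
position: [0.5008, 0.3183, 0.0691]
ee_rot: [0.162, -0.364, 0.915, 0.064]
contact_force: [-1.5, -2.4, 2.1]
width: 0.0245
gripper_force: 114.1
```

```bash
python3 - <<'E'
from sc import *
s=status.get_state();p=np.array(s["position"]);print(p,s["ee_rot"],s["contact_force"],s["qpos"])
def dark(im,box,z=None):
    g=im["pixels"].max(2);x0,y0,x1,y1=box;k=np.zeros_like(g);k[y0:y1,x0:x1]=(g[y0:y1,x0:x1]<45)
    N,_,st,c=cv2.connectedComponentsWithStats(k);return [(st[i,4],c[i].round(1).tolist()) for i in range(1,N) if st[i,4]>20]
Sd=get_image("side");save(Sd,"s9.png");print(dark(Sd,(215,330,300,430)))
rows([(p+[0,0,.12],133.3,-20)],-1)
E
```

```text
[0.50077098 0.31832805 0.06910926] [ 0.16154126 -0.36427797  0.91490446  0.06446563] [-1.54102607 -2.40397932  2.0728472 ] [ 0.3678297   0.30953725  1.98830263  0.25954048  0.53338155 -2.16409128]
[(np.int32(558), [291.6, 347.1]), (np.int32(381), [265.3, 385.0])]
{"xyz": [[-0.046, 0.0, -0.125], [-0.046, 0.0, -0.125], [-0.046, 0.0, -0.125]], "rot": [[0.0, 0.0, 0.001], [0.0, 0.0, 0.001], [0.0, 0.0, 0.001]], "hand": [-1, -1, -1]}
```

Request:
apply_moves --xyz '[[-0.02, 0, -0.055], [-0.03, 0, -0.083], [-0.046, 0, -0.125], [-0.046, 0, -0.125], [-0.03, 0, -0.083], [0, 0, 0], [0, 0, 0]]' --rot '[[0, 0, 0], [0, 0, 0], [0, 0, 0], [0, 0, 0], [0, 0, 0], [0, 0, 0], [0, 0, 0]]' --hand '[-1, -1, -1, -1, -1, -1, -1]'

```text
clock: 40.62
position: [0.4995, 0.3176, 0.2176]
ee_rot: [0.16, -0.364, 0.915, 0.064]
contact_force: [-1.5, -0.5, -4.2]
width: 0.025
gripper_force: 113.9
```

```bash
python3 - <<'E'
from sc import *
s=status.get_state();p=np.array(s["position"]);print(p,s["ee_rot"],s["contact_force"])
Sd=get_image("side");save(Sd,"s10.png");Tm=get_image("top");save(Tm,"t10.png")
cv2.imwrite("pics/g10.png",np.hstack([cv2.convertScaleAbs(cv2.resize(i["pixels"][y:y+133,x:x+133,::-1],(400,400),interpolation=cv2.INTER_CUBIC),alpha=1.5) for i,x,y in((Sd,220,290),(Tm,130,150))]))
E
```

```text
[0.4994522  0.31764027 0.2175597 ] [ 0.16024352 -0.36404245  0.91522495  0.06448562] [-1.4799067  -0.51525186 -4.15368033]
```

View pics/g10.png

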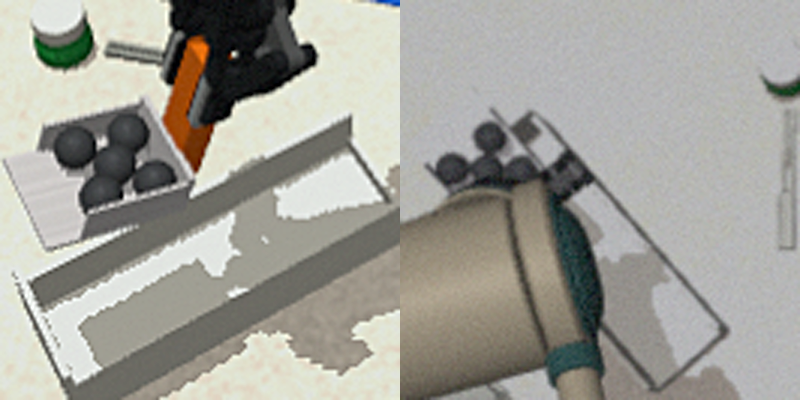

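All five balls sit in the scoop's walled part and the tray is empty. Plan a gentle carry to the beaker, facing +x with the nose up 18°.

```bash
python3 - <<'E'
from sc import *
p,Q=cur(); w=tcp((.6245,-.0055,.19),0,-18)
q=w[0];print(q,w)
t=q-p;L=np.linalg.norm(t);u=t/L;h0=133.3
A=lambda l,st:(p+u*l,133.3+(90-133.3)*l/L,-20+2*l/L,st)
print(L);rows([A(.012,.006),A(.03,.009),A(L-.024,.018),A(L-.008,.008),A(L,.004)],-1)
E
```

```text
[ 0.51874679 -0.0055      0.21452058] (array([ 0.51874679, -0.0055    ,  0.21452058]), 90, -18)
0.32363848653020566
{"xyz": [[0.012, -0.015, -0.004], [0.012, -0.016, -0.004], [0.018, -0.024, -0.006], [0.017, -0.024, -0.006], [0.033, -0.049, -0.011], [0.031, -0.05, -0.011], [0.029, -0.051, -0.01], [0.027, -0.053, -0.009]], "rot": [[0.006, -0.001, 0.013], [0.006, -0.001, 0.013], [0.007, 0.001, 0.019], [0.007, 0.001, 0.019], [0.013, 0.002, 0.038], [0.013, 0.002, 0.038], [0.013, 0.002, 0.038], [0.013, 0.002, 0.038]], "hand": [-1, -1, -1, -1, -1, -1, -1, -1]}
{"xyz": [[0.025, -0.054, -0.008], [0.023, -0.055, -0.008], [0.021, -0.056, -0.007], [0.019, -0.057, -0.006], [0.016, -0.057, -0.005], [0.014, -0.058, -0.004], [0.012, -0.059, -0.004], [0.009, -0.059, -0.003]], "rot": [[0.013, 0.002, 0.038], [0.013, 0.002, 0.038], [0.013, 0.002, 0.038], [0.013, 0.002, 0.038], [0.013, 0.002, 0.038], [0.013, 0.002, 0.038], [0.013, 0.002, 0.038], [0.013, 0.002, 0.038]], "hand": [-1, -1, -1, -1, -1, -1, -1, -1]}
{"xyz": [[0.007, -0.059, -0.002], [0.005, -0.06, -0.001], [0.002, -0.06, -0.0], [-0.0, -0.027, 0.0], [-0.001, -0.027, 0.0], [-0.0, -0.013, 0.0], [-0.001, -0.013, 0.0]], "rot": [[0.013, 0.002, 0.038], [0.013, 0.002, 0.038], [0.013, 0.002, 0.038], [0.006, 0.001, 0.017], [0.006, 0.001, 0.017], [0.003, 0.0, 0.008], [0.003, 0.0, 0.008]], "hand": [-1, -1, -1, -1, -1, -1, -1]}
```

Request:
apply_moves --xyz '[[0.012, -0.015, -0.004], [0.012, -0.016, -0.004], [0.018, -0.024, -0.006], [0.017, -0.024, -0.006], [0.033, -0.049, -0.011], [0.031, -0.05, -0.011], [0.029, -0.051, -0.01], [0.027, -0.053, -0.009]]' --rot '[[0.006, -0.001, 0.013], [0.006, -0.001, 0.013], [0.007, 0.001, 0.019], [0.007, 0.001, 0.019], [0.013, 0.002, 0.038], [0.013, 0.002, 0.038], [0.013, 0.002, 0.038], [0.013, 0.002, 0.038]]' --hand '[-1, -1, -1, -1, -1, -1, -1, -1]'

```text
clock: 41.72
position: [0.5071, 0.2147, 0.2187]
ee_rot: [0.165, -0.25, 0.953, 0.044]
contact_force: [-0.0, -0.4, -3.9]
width: 0.0246
gripper_force: 113.6
```

Request:
apply_moves --xyz '[[0.025, -0.054, -0.008], [0.023, -0.055, -0.008], [0.021, -0.056, -0.007], [0.019, -0.057, -0.006], [0.016, -0.057, -0.005], [0.014, -0.058, -0.004], [0.012, -0.059, -0.004], [0.009, -0.059, -0.003]]' --rot '[[0.013, 0.002, 0.038], [0.013, 0.002, 0.038], [0.013, 0.002, 0.038], [0.013, 0.002, 0.038], [0.013, 0.002, 0.038], [0.013, 0.002, 0.038], [0.013, 0.002, 0.038], [0.013, 0.002, 0.038]]' --hand '[-1, -1, -1, -1, -1, -1, -1, -1]'

```text
clock: 42.72
position: [0.5156, 0.0711, 0.2173]
ee_rot: [0.161, -0.087, 0.983, 0.015]
contact_force: [-0.6, 0.1, -3.9]
width: 0.0246
gripper_force: 113.6
```

Request:
apply_moves --xyz '[[0.007, -0.059, -0.002], [0.005, -0.06, -0.001], [0.002, -0.06, 0], [0, -0.027, 0], [-0.001, -0.027, 0], [0, -0.013, 0], [-0.001, -0.013, 0], [0, 0, 0]]' --rot '[[0.013, 0.002, 0.038], [0.013, 0.002, 0.038], [0.013, 0.002, 0.038], [0.006, 0.001, 0.017], [0.006, 0.001, 0.017], [0.003, 0, 0.008], [0.003, 0, 0.008], [0, 0, 0]]' --hand '[-1, -1, -1, -1, -1, -1, -1, -1]'

```text
clock: 43.72
position: [0.5201, -0.0054, 0.217]
ee_rot: [0.158, 0.001, 0.987, -0.0]
contact_force: [-0.2, -1.2, -3.9]
width: 0.0248
gripper_force: 113.4
```

```bash
cat > dk.py <<'E'
from sc import *
def dark(im,box,th=45,a=25):
    g=im["pixels"].max(2);x0,y0,x1,y1=box;k=np.zeros_like(g);k[y0:y1,x0:x1]=(g[y0:y1,x0:x1]<th)
    N,_,st,c=cv2.connectedComponentsWithStats(k);return [(int(st[i,4]),c[i].round(0).tolist()) for i in range(1,N) if st[i,4]>a]
E
python3 - <<'E'
from dk import *
s=status.get_state();p,Q=cur();print(p,s["ee_rot"],s["contact_force"],s["qpos"])
lip=p+.093*-Q[:,0]-TZ*-Q[:,2];print("lip",lip,"heading/tilt",-Q[:,0])
Sd=get_image("side");save(Sd,"s11.png");print("side px lip",proj(Sd,lip),"origin",proj(Sd,p+.05*-Q[:,0]-.05*-Q[:,2]),dark(Sd,(220,150,330,260)))
wp=[]
for t,z in((-12,.18),(-6,.17),(0,.162)): wp.append(tcp((.6245,-.0055,z),0,t)+(.05,))
rows(wp,-1,ang=3)
E
```

```text
[ 0.52007023 -0.00543074  0.21697517] [ 1.57815468e-01  8.32236649e-04  9.87468219e-01 -3.18357689e-04] [-0.17133541 -1.18591814 -3.90438774] [-0.18412838  0.04205509  1.88272574  0.07145475  0.905956   -1.78852158]
lip [ 0.62589143 -0.00562417  0.19275049] heading/tilt [ 0.95018717 -0.00154313  0.31167605]
side px lip [[269.21595006 196.30234708]] origin [[288.28100696 201.68338658]] [(47, [245.0, 154.0]), (502, [322.0, 175.0]), (278, [296.0, 199.0]), (265, [314.0, 239.0]), (30, [291.0, 225.0]), (230, [247.0, 240.0]), (72, [287.0, 238.0]), (27, [241.0, 231.0]), (132, [293.0, 255.0]), (27, [240.0, 258.0])]
{"xyz": [[-0.001, -0.0, 0.002], [-0.002, -0.0, 0.002], [-0.002, -0.0, 0.002], [-0.007, 0.0, 0.001], [-0.007, 0.0, 0.0], [-0.009, 0.0, -0.002], [-0.009, 0.0, -0.003]], "rot": [[-0.0, 0.034, -0.0], [-0.0, 0.034, -0.0], [-0.0, 0.034, -0.0], [-0.0, 0.05, -0.0], [-0.0, 0.05, -0.0], [0.0, 0.05, 0.0], [0.0, 0.05, 0.0]], "hand": [-1, -1, -1, -1, -1, -1, -1]}
```

Request:
apply_moves --xyz '[[-0.001, 0, 0.002], [-0.002, 0, 0.002], [-0.002, 0, 0.002], [-0.007, 0, 0.001], [-0.007, 0, 0], [-0.009, 0, -0.002], [0, 0, 0]]' --rot '[[0, 0.034, 0], [0, 0.034, 0], [0, 0.034, 0], [0, 0.05, 0], [0, 0.05, 0], [0, 0.05, 0], [0, 0, 0]]' --hand '[-1, -1, -1, -1, -1, -1, -1]'

```text
clock: 44.65
position: [0.5304, -0.0053, 0.2169]
ee_rot: [0.027, 0.001, 1.0, -0.0]
contact_force: [-0.3, -0.5, -2.9]
width: 0.0247
gripper_force: 113.5
```

```bash
python3 - <<'E'
from dk import *
p,Q=cur();lip=p+.093*-Q[:,0]-TZ*-Q[:,2];print(p,"lip",lip,"tilt",np.degrees(np.arcsin(Q[2,0])),status.get_state()["contact_force"])
wp=[tcp((.6245,-.0055,z),0,t)+(.05,) for t,z in((4,.162),(12,.160))]
rows(wp,-1,ang=1.02)
print()
rows([tcp((.6245,-.0055,.158),0,40)+(.05,)],-1,ang=4,start=(wp[-1][0],Rt(90,12)))
E
```

```text
[ 0.53036086 -0.00534213  0.21687833] lip [ 0.62627763 -0.00547237  0.16603587] tilt -3.1276326300524855 [-0.30267769 -0.45950447 -2.93371841]
{"xyz": [[-0.003, -0.0, -0.003], [-0.003, -0.0, -0.003], [-0.003, -0.0, -0.004], [-0.003, -0.0, -0.004], [-0.002, -0.0, -0.004], [-0.002, -0.0, -0.004], [-0.002, -0.0, -0.004], [-0.004, -0.0, -0.004]], "rot": [[-0.0, 0.017, -0.0], [-0.0, 0.017, -0.0], [-0.0, 0.017, -0.0], [-0.0, 0.017, -0.0], [-0.0, 0.017, -0.0], [-0.0, 0.017, -0.0], [-0.0, 0.017, -0.0], [0.0, 0.017, -0.0]], "hand": [-1, -1, -1, -1, -1, -1, -1, -1]}
{"xyz": [[-0.004, -0.0, -0.004], [-0.004, -0.0, -0.004], [-0.003, -0.0, -0.005], [-0.003, -0.0, -0.005], [-0.003, -0.0, -0.005], [-0.003, -0.0, -0.005], [-0.003, -0.0, -0.005]], "rot": [[0.0, 0.017, -0.0], [0.0, 0.017, -0.0], [0.0, 0.017, -0.0], [0.0, 0.017, -0.0], [0.0, 0.017, -0.0], [0.0, 0.017, -0.0], [0.0, 0.017, -0.0]], "hand": [-1, -1, -1, -1, -1, -1, -1]}

{"xyz": [[-0.018, 0.0, -0.017], [-0.017, 0.0, -0.018], [-0.015, 0.0, -0.019], [-0.014, 0.0, -0.02], [-0.013, 0.0, -0.021], [-0.011, 0.0, -0.022], [-0.01, 0.0, -0.023]], "rot": [[-0.0, 0.067, 0.0], [-0.0, 0.067, 0.0], [-0.0, 0.067, 0.0], [-0.0, 0.067, 0.0], [-0.0, 0.067, 0.0], [-0.0, 0.067, 0.0], [-0.0, 0.067, 0.0]], "hand": [-1, -1, -1, -1, -1, -1, -1]}
```

Request:
apply_moves --xyz '[[-0.003, 0, -0.003], [-0.003, 0, -0.003], [-0.003, 0, -0.004], [-0.003, 0, -0.004], [-0.002, 0, -0.004], [-0.002, 0, -0.004], [-0.002, 0, -0.004], [-0.004, 0, -0.004]]' --rot '[[0, 0.017, 0], [0, 0.017, 0], [0, 0.017, 0], [0, 0.017, 0], [0, 0.017, 0], [0, 0.017, 0], [0, 0.017, 0], [0, 0.017, 0]]' --hand '[-1, -1, -1, -1, -1, -1, -1, -1]'

```text
clock: 45.65
position: [0.5356, -0.0055, 0.226]
ee_rot: [-0.045, 0.001, 0.999, -0.0]
contact_force: [0.5, 0.1, -3.1]
width: 0.0249
gripper_force: 113.5
```

Request:
apply_moves --xyz '[[-0.004, 0, -0.004], [-0.004, 0, -0.004], [-0.003, 0, -0.005], [-0.003, 0, -0.005], [-0.003, 0, -0.005], [-0.003, 0, -0.005], [-0.003, 0, -0.005], [0, 0, 0]]' --rot '[[0, 0.017, 0], [0, 0.017, 0], [0, 0.017, 0], [0, 0.017, 0], [0, 0.017, 0], [0, 0.017, 0], [0, 0.017, 0], [0, 0, 0]]' --hand '[-1, -1, -1, -1, -1, -1, -1, -1]'

```text
clock: 46.65
position: [0.5442, -0.0055, 0.2346]
ee_rot: [-0.107, 0.001, 0.994, -0.0]
contact_force: [0.7, 0.0, -0.9]
width: 0.0248
gripper_force: 113.6
```

```bash
python3 - <<'E'
from dk import *
p,Q=cur();lip=p+.093*-Q[:,0]-TZ*-Q[:,2];print(p,"lip",lip,"tilt",np.degrees(np.arcsin(Q[2,0])),status.get_state()["contact_force"])
Sd=get_image("side");save(Sd,"s12.png");print(dark(Sd,(220,150,330,260)))
E
```

```text
[ 0.54419639 -0.00554379  0.2345766 ] lip [ 0.62315636 -0.00571093  0.1600763 ] tilt 12.281081124822876 [ 0.70150725  0.02721584 -0.86561133]
[(41, [245.0, 154.0]), (827, [294.0, 166.0]), (260, [314.0, 240.0]), (95, [238.0, 236.0]), (38, [293.0, 233.0]), (115, [254.0, 243.0]), (141, [292.0, 255.0])]
```

Request:
apply_moves --xyz '[[-0.018, 0, -0.017], [-0.017, 0, -0.018], [-0.015, 0, -0.019], [-0.014, 0, -0.02], [-0.013, 0, -0.021], [0, 0, 0], [0, 0, 0], [0, 0, 0]]' --rot '[[0, 0.067, 0], [0, 0.067, 0], [0, 0.067, 0], [0, 0.067, 0], [0, 0.067, 0], [0, 0, 0], [0, 0, 0], [0, 0, 0]]' --hand '[-1, -1, -1, -1, -1, -1, -1, -1]'

```text
clock: 47.7
position: [0.5748, -0.0055, 0.2543]
ee_rot: [-0.278, 0.001, 0.961, -0.0]
contact_force: [-0.5, 0.3, -1.9]
width: 0.0245
gripper_force: 113.7
```

```bash
python3 - <<'E'
from dk import *
p,Q=cur();lip=p+.093*-Q[:,0]-TZ*-Q[:,2];print(p,"lip",lip,"tilt",np.degrees(np.arcsin(Q[2,0])),status.get_state()["contact_force"])
# back off: up 60 mm, level, then toward the mat: post at (.441,.05), heading -95
a=(p+[-.01,0,.06],90,32,.03); b=((.45,.03,.24),60,0,.04); c=((.4300,.042,.20),-8,0,.04)
rows([a,b,c],-1,ang=8)
E
```

```text
[ 0.57484166 -0.00548217  0.25434384] lip [ 0.62354364 -0.00561848  0.15732272] tilt 32.29023907796192 [-0.53126298  0.28130237 -1.88139398]
{"xyz": [[0.045, -0.0, -0.05], [0.045, -0.0, -0.05], [0.045, -0.0, -0.051], [0.032, 0.02, 0.069], [0.04, 0.015, 0.066], [0.047, 0.01, 0.062], [0.053, 0.004, 0.058], [0.058, -0.002, 0.053]], "rot": [[0.0, -0.002, -0.001], [0.0, -0.002, -0.001], [0.0, -0.002, -0.001], [-0.023, -0.087, 0.081], [-0.023, -0.087, 0.081], [-0.023, -0.087, 0.081], [-0.023, -0.087, 0.081], [-0.023, -0.087, 0.081]], "hand": [-1, -1, -1, -1, -1, -1, -1, -1]}
{"xyz": [[0.062, -0.008, 0.047], [0.009, 0.0, 0.015], [0.009, -0.001, 0.015], [0.008, -0.002, 0.015], [0.008, -0.003, 0.015], [0.008, -0.004, 0.015], [0.007, -0.005, 0.015], [0.006, -0.006, 0.015]], "rot": [[-0.023, -0.087, 0.081], [0.0, 0.0, 0.126], [0.0, 0.0, 0.126], [0.0, 0.0, 0.126], [0.0, 0.0, 0.126], [0.0, 0.0, 0.126], [0.0, 0.0, 0.126], [0.0, 0.0, 0.126]], "hand": [-1, -1, -1, -1, -1, -1, -1, -1]}
{"xyz": [[0.005, -0.007, 0.015], [0.004, -0.007, 0.015]], "rot": [[0.0, 0.0, 0.126], [0.0, 0.0, 0.126]], "hand": [-1, -1]}
```

```bash
python3 - <<'E'
from dk import *
p,Q=cur()
rows([(p+[-.01,0,.06],90,32,.03),((.45,.01,.26),90,0,.045),((.384,.0205,.12),90,0,.045)],-1,ang=8)
E
```

```text
{"xyz": [[0.045, -0.0, -0.05], [0.045, -0.0, -0.05], [0.045, -0.0, -0.051], [0.057, 0.013, 0.089], [0.069, 0.013, 0.08], [0.08, 0.013, 0.07], [0.088, 0.013, 0.058], [0.055, 0.009, 0.117]], "rot": [[0.0, -0.002, -0.001], [0.0, -0.002, -0.001], [0.0, -0.002, -0.001], [0.0, -0.133, 0.0], [0.0, -0.133, 0.0], [0.0, -0.133, 0.0], [0.0, -0.133, 0.0], [0.0, 0.0, 0.0]], "hand": [-1, -1, -1, -1, -1, -1, -1, -1]}
{"xyz": [[0.055, 0.009, 0.117], [0.055, 0.009, 0.117], [0.055, 0.009, 0.117]], "rot": [[0.0, 0.0, 0.0], [0.0, 0.0, 0.0], [0.0, 0.0, 0.0]], "hand": [-1, -1, -1]}
```

Request:
apply_moves --xyz '[[0.045, 0, -0.05], [0.045, 0, -0.05], [0.045, 0, -0.051], [0.057, 0.013, 0.089], [0.069, 0.013, 0.08], [0.08, 0.013, 0.07], [0.088, 0.013, 0.058], [0, 0, 0]]' --rot '[[0, -0.002, 0], [0, -0.002, 0], [0, -0.002, 0], [0, -0.133, 0], [0, -0.133, 0], [0, -0.133, 0], [0, -0.133, 0], [0, 0, 0]]' --hand '[-1, -1, -1, -1, -1, -1, -1, -1]'

```text
clock: 48.7
position: [0.4412, 0.0116, 0.2584]
ee_rot: [-0.005, 0.001, 1.0, 0.0]
contact_force: [0.6, -0.3, -1.3]
width: 0.0248
gripper_force: 113.6
```

```bash
python3 - <<'E'
from dk import *
p,Q=cur();print(p,"tilt",np.degrees(np.arcsin(Q[2,0])))
Tm=get_image("top");Sd=get_image("side");save(Tm,"t13.png");save(Sd,"s13.png")
print("cleaner side",dark(Sd,(225,150,310,265)));print("tray",dark(Sd,(220,330,360,430)));print("top mouth",dark(Tm,(285,140,360,215),50,15))
print("small mouth px",proj(Tm,[(.6445,-.0055,.133),(.6445,-.0055,.045)]),proj(Sd,[(.6445,-.0055,.133),(.6445,-.0055,.045)]))
g=Tm["pixels"].max(2)[150:186:1,304:344:1];print("\n".join("".join("#" if v<38 else "+" if v<60 else "-" if v<95 else "." for v in r) for r in g))
rows([((.384,.0205,.12),90,0,.045)],-1)
E
```

```text
[0.44122015 0.01155927 0.25840078] tilt 0.569493884995048
cleaner side [(48, [245.0, 154.0]), (231, [247.0, 240.0]), (28, [291.0, 226.0]), (68, [286.0, 239.0]), (26, [240.0, 230.0]), (70, [306.0, 258.0]), (164, [293.0, 256.0]), (35, [232.0, 257.0]), (37, [248.0, 259.0])]
tray []
top mouth [(87, [307.0, 150.0]), (83, [313.0, 165.0]), (94, [329.0, 164.0]), (39, [294.0, 169.0]), (21, [346.0, 170.0]), (43, [318.0, 179.0]), (29, [330.0, 180.0]), (18, [349.0, 206.0])]
small mouth px [[321.41458906 168.05942539]
 [320.83442972 177.3789603 ]] [[263.9019072  214.7299286 ]
 [267.68117112 240.86927476]]
#+---.........--------.......------++-..
-----.......--+++++++++--.....------++--
.--......--++++++++++++++---....------+-
--..-...--+++++++++++++++++--....-+----+
-..--.--+++++++++++++++++++++-....-+---+
..--.--+++++++++++++++++++++++--...-+---
.--..-+++++++++++++++++++++++++-....----
--..-+++++++++++++++++++++++++++-....-+-
+-.-+++++++++++++++++++++++++++++-....++
-..-+++++++++++++++++++++++++++++-....-+
-.-+++++++++++++++++++++++++++++++-....+
..-+++++++++++-------+++++++++++++-.....
.-++++++
[... 488 characters left out ...]
............................---..++-
-...........-----................-..--+.
--.........-+++++-.......----.......---.
+-........-+++++++-....--++++-.....----.
++-.......-+++++++-....-++++#+-...----..
+++-......-#+++++++...-+++++++-...--....
+++--.....+#+++++++-..-++++++--..-+-....
-+++--....+##+++#+-...-##+++--..-++-...-
--+++--...-+######--.--#++--..--++--..--
--+++++-....-++++-----+#+-...-++++-..--.
.-++++++--.....--------...---+++++-..--.
.-++++++++---............--++++++-..-+-.
{"xyz": [[0.055, 0.009, 0.117], [0.055, 0.009, 0.117], [0.055, 0.009, 0.118], [0.055, 0.009, 0.118]], "rot": [[-0.0, 0.0, -0.0], [-0.0, 0.0, -0.0], [-0.0, 0.0, -0.0], [-0.0, 0.0, -0.0]], "hand": [-1, -1, -1, -1]}
```

```bash
python3 - <<'E'
from dk import *
for a,b in(("t5","t13"),("s5","s13"),("top0","t13"),("side0","s13")):
    A=cv2.imread(f"pics/{a}.png").astype(int);B=cv2.imread(f"pics/{b}.png").astype(int)
    dm=(cv2.blur(np.abs(A-B).max(2).astype(np.uint8),(3,3))>28).astype(np.uint8)
    N,_,st,c=cv2.connectedComponentsWithStats(dm);print(a,b,[tuple(int(v) for v in s) for s in st[1:] if s[4]>20])
B=cv2.imread("pics/t13.png")
def show(x0,y0,x1,y1):
    g=B[y0:y1,x0:x1].astype(int);v=g.max(2);bl=(g[...,0]-g[...,2])>15
    print("\n".join("".join("b" if bl[i,j] else "#" if v[i,j]<42 else "%" if v[i,j]<52 else "+" if v[i,j]<64 else "-" if v[i,j]<95 else "." for j in range(x1-x0)) for i in range(y1-y0)))
show(296,146,350,202)
E
```

```text
t5 t13 [(117, 92, 390, 388, 49594), (309, 163, 10, 11, 87), (323, 162, 10, 11, 89), (313, 175, 23, 11, 174), (171, 197, 17, 19, 168), (162, 206, 16, 19, 171), (187, 215, 11, 10, 84), (332, 278, 4, 12, 28), (314, 315, 5, 11, 27), (251, 410, 54, 70, 912)]
s5 s13 [(283, 0, 357, 416, 45170), (511, 0, 33, 3, 74), (554, 0, 32, 53, 1179), (514, 12, 5, 8, 26), (288, 18, 10, 18, 98), (367, 65, 7, 12, 65), (633, 89, 7, 15, 67), (409, 276, 14, 7, 41), (434, 286, 20, 9, 59), (267, 371, 14, 15, 166), (237, 380, 35, 34, 634)]
top0 t13 [(77, 145, 293, 335, 28111), (412, 166, 46, 50, 1158), (171, 197, 17, 19, 173), (465, 203, 59, 52, 2345), (161, 206, 17, 19, 177), (187, 215, 11, 10, 85), (391, 233, 60, 58, 1181), (0, 336, 76, 56, 2162), (73, 374, 5, 9, 28), (320, 395, 6, 8, 30), (303, 406, 52, 33, 607), (0, 428, 45, 52, 1935), (321, 430, 19, 15, 123), (344, 438, 17, 42, 345)]
side0 s13 [(316, 0, 172, 111, 4449), (513, 0, 59, 20, 561), (500, 16, 12, 11, 26), (489, 18, 11, 13, 69), (368, 65, 6, 12, 48), (633, 89, 7, 15, 57), (632, 105, 8, 17, 65), (317, 111, 323, 369, 42705), (288, 114, 108, 105, 660
[... 2554 characters left out ...]
-----------+-+++++++++bbbbbbbb-..-+-....
----------------------------------++-bb+%bb+-..-+-....
----------------------------------------++++---+-.....
---------------------------------------------------...
-----------.-----------------------------------------.
------------------------------------------------------
..-...-----....---------------------------------------
---.....-....--...------------------------------------
.........-..-..-.-...-..-------------.---------------+
.............-..-.-.....-..-----.--.-----------------+
...............-......-..-.....------.-.-------------+
................-.......-....-....-.-....---.----.--+%
.............................-........-..-.-.-...----%
```

```bash
python3 - <<'E'
from dk import *
p,Q=cur();c=p-.056*-Q[:,2]
pts=[c+x*-Q[:,0]+y*Q[:,1] for x,y in((93,-31),(93,31),(13,31),(13,-31))] if 0 else [c+.001*x*-Q[:,0]+.001*y*Q[:,1]+[0,0,.003] for x,y in((93,-31),(93,31),(13,31),(13,-31))]
for nm in("side","top"):
    im=get_image(nm);q=proj(im,pts);print(nm,q.round(0).tolist())
    m=np.zeros((480,640),np.uint8);cv2.fillPoly(m,[q.astype(np.int32)],1);g=im["pixels"].max(2)
    x,y,w,h=cv2.boundingRect(q.astype(np.int32))
    print("\n".join("".join(" " if not m[i,j] else "#" if g[i,j]<45 else "+" if g[i,j]<75 else "." for j in range(x,x+w)) for i in range(y,y+h)))
E
```

```text
side [[307.0, 192.0], [300.0, 211.0], [338.0, 217.0], [344.0, 197.0]]
       ....                                 
       ...........                          
      ................++++                  
      .....................++++++           
      ............................++++++    
     ......................................+
     .......................................
     ...................................... 
    ....................................... 
    ....................................... 
   .......................................  
   .......................................  
   .......................................  
  ........................................  
  .......................................   
  ..........+++++........................   
 ...........+++++++++++..................   
 ...........++++++++++++++++++..........    
 ...........++++++++++++++++++++++++....    
............++++++++++++++++++++++++++++    
............+++++++++++++++++++++++++++     
    ........+++++++++++++++++++++++++++     
            ..+++++++++++++++++++++++++ 
[... 723 characters left out ...]
.............................
 ..............................
 ..............................
.............................. 
.............................. 
.............................. 
.............................. 
.............................. 
.............................. 
.............................. 
.............................. 
.............................. 
.............................. 
.............................. 
.............................. 
.............................. 
.............................. 
.............................. 
+.........+................... 
+++.++.+.+.....+.............. 
+++++++++++.++...+....+....... 
+++++++++++++++++++.+.+.+++...
```

The scoop and tray are empty and four balls show in the mouth; the fifth is probably behind the near wall, where the top camera can't see. Placing the scoop on the mat.

Request:
apply_moves --xyz '[[0.048, 0.007, 0.117], [0.048, 0.007, 0.117], [0.048, 0.008, 0.118], [0.047, 0.008, 0.118], [0, 0, 0.08], [0, 0, 0.06], [0, 0, 0.03], [0, 0, 0]]' --rot '[[0, 0, 0], [0, 0, 0], [0, 0, 0], [0, 0, 0], [0, 0, 0], [0, 0, 0], [0, 0, 0], [0, 0, 0]]' --hand '[-1, -1, -1, -1, -1, -1, -1, -1]'

```text
clock: 49.9
position: [0.3942, 0.0191, 0.0672]
ee_rot: [-0.001, 0.001, 1.0, -0.0]
contact_force: [0.2, -0.4, -1.4]
width: 0.0248
gripper_force: 113.7
```

Request:
apply_moves --xyz '[[0.027, 0.004, 0], [0, 0, 0.012], [0, 0, 0.01], [0, 0, 0.006], [0, 0, 0]]' --rot '[[0, 0, 0], [0, 0, 0], [0, 0, 0], [0, 0, 0], [0, 0, 0]]' --hand '[-1, -1, -1, -1, -1]'

```text
clock: 50.52
position: [0.385, 0.0204, 0.0592]
ee_rot: [-0.001, 0.001, 1.0, -0.0]
contact_force: [-1.6, -0.4, 1.4]
width: 0.025
gripper_force: 113.8
```

Contact. Release, rise straight up, then check the scene.

Request:
apply_moves --xyz '[[0, 0, 0], [0, 0, 0], [0, 0, 0], [0, 0, 0], [0, 0, -0.06], [0, 0, -0.12], [0, 0, -0.14], [0, 0, -0.1]]' --rot '[[0, 0, 0], [0, 0, 0], [0, 0, 0], [0, 0, 0], [0, 0, 0], [0, 0, 0], [0, 0, 0], [0, 0, 0]]' --hand '[0.2, 0.2, 0.2, 0.2, 0.2, 0.2, 0.2, 0.2]'

```text
clock: 51.52
position: [0.3855, 0.0205, 0.1868]
ee_rot: [0.0, 0.001, 1.0, -0.0]
contact_force: [0.6, -1.4, -0.2]
width: 0.0516
gripper_force: 0.0
```

```bash
python3 - <<'E'
from dk import *
p,Q=cur();print(p)
Sd=get_image("side");Tm=get_image("top");save(Sd,"s14.png");save(Tm,"t14.png")
B=cv2.imread("pics/s14.png").astype(int)
g=B[196:236,244:290];v=g.max(2);bl=(g[...,0]-g[...,2])>20
print("\n".join("".join("b" if bl[i,j] else "#" if v[i,j]<42 else "%" if v[i,j]<52 else "+" if v[i,j]<64 else "-" if v[i,j]<95 else "." for j in range(46)) for i in range(40)))
h=cv2.cvtColor(Sd["pixels"],cv2.COLOR_RGB2HSV);m=cv2.inRange(h,(5,140,60),(22,255,255));m[:180]=0;m[330:]=0
ys,xs=np.where(m[:,300:420]);print("post side px",xs.min()+300,xs.max()+300,ys.min(),ys.max(),"expect top/base",proj(Sd,[(.385,.0204,.098),(.385,.0204,.003)]).round(1).tolist())
rows([((.559,.066,.21),90,0,.045),((.559,.066,.125),90,0,.03)],-1)
E
```

```text
[0.38554877 0.02050037 0.18676903]
......................-+---+#.................
.......................----+%.................
.......................-----%-................
.......................-----+-................
.......................-----%-................
.......................-----+-................
...................-----------................
.............---+-------------................
...........-+----------------+-...............
.........-+--------------------+-.............
.......-++----------------------++............
......+++------------------------++-..........
.....+++--------------------------++..bb......
....+++---------------------------++-.bbb.bb..
...+++++---------------------------++..bbbbbbb
..-++++++--------------------------++..-bbbbbb
..+%+++-+---------------------------+-.-bbbbbb
.-++++++----------------------------+-..bbbbbb
.-%+++++-+-------------------------++-.-bbbbbb
.-%++++++---------------------------+..-bbbbbb
.-%+++++-+-------------------------+%..-bbbbbb
.-%++++++--------------------------+-..+bbbbbb
..+++++++----------------------
[... 541 characters left out ...]
-----------------------------+bbbbbbbb
bb-----------------------------------bbbbbbbbb
bbbb---+++++------------------------bbbbbbbbbb
bbbbb--%%%%%+---------------------bbbbbbbbbbbb
bbbbbbb%%%%%#+------------------bbbbbbbbbbbbbb
bbbbbbb%%%%%##---------------bbbbbbbbbbbbbbbb-
post side px 369 380 247 280 expect top/base [[373.9, 251.0], [371.3, 277.7]]
{"xyz": [[-0.143, 0.038, -0.018], [-0.143, 0.038, -0.018], [-0.143, 0.038, -0.018], [-0.143, 0.038, -0.018], [0.0, 0.0, 0.094], [0.0, 0.0, 0.094], [0.0, 0.0, 0.094]], "rot": [[-0.0, 0.001, -0.0], [-0.0, 0.001, -0.0], [-0.0, 0.001, -0.0], [-0.0, 0.001, -0.0], [0.0, 0.0, 0.0], [0.0, 0.0, 0.0], [0.0, 0.0, 0.0]], "hand": [-1, -1, -1, -1, -1, -1, -1]}
```

```bash
python3 - <<'E'
from dk import *
L=lambda n:cv2.GaussianBlur(cv2.imread(f"pics/{n}.png").max(2),(1,1),0).astype(int)
d=(L("t14")+L("t13"))//2-L("t5");print(d[178:190,312:340])
# any dark ball-sized blob on the table in either late picture, not in the first
k=np.ones((480,640),bool)
for n in("t13","t14"): k&=(L(n)-L("top0")<-40)
N,_,st,c=cv2.connectedComponentsWithStats(k.astype(np.uint8));print([tuple(int(v) for v in s) for s in st[1:] if s[4]>20])
k=np.ones((480,640),bool)
for n in("s13","s14"): k&=(L(n)-L("side0")<-40)
N,_,st,c=cv2.connectedComponentsWithStats(k.astype(np.uint8));print([tuple(int(v) for v in s) for s in st[1:] if s[4]>20])
E
```

```text
[[ -10  -32  -59  -93  -87  -83  -80  -83  -89  -89  -65  -27  -14   -6
   -33  -67  -89  -92  -82  -85  -97  -85  -55  -16   -7  -10  -18  -10]
 [  -8  -28  -72  -97  -88  -82  -83  -83  -89  -98  -77  -28   -6  -17
   -47  -86  -98  -86  -86  -84  -85  -90  -71  -32  -12   -9   -3   -3]
 [  -9  -31  -73  -94  -87  -87  -84  -86  -92  -91  -79  -36   -6  -19
   -56  -87  -90  -83  -82  -83  -85  -69  -36  -18  -11   -6   -4   -7]
 [ -11  -31  -69 -104 -101  -95  -94  -90  -98  -88  -61  -26   -7  -27
   -63  -96  -96  -88  -91  -83  -69  -41  -15  -14   -5    1  -10   -7]
 [ -10  -18  -43  -84  -96  -98  -96  -93  -97  -91  -53  -42  -33  -40
   -71  -94  -89  -86  -66  -43  -28  -18  -12  -10   -4   -6   -5   -3]
 [ -21  -18  -20  -36  -58  -76  -87  -94  -80  -70  -64  -69  -69  -65
   -80  -95  -73  -42  -26  -13  -20  -14   -7   -6   -5   -3    0   -5]
 [ -16  -10  -15  -18  -24  -34  -30  -37  -44  -48  -56  -61  -57  -51
   -39  -27  -25  -22  -24  -20  -18  -11   -7    0   -3   -1   -6   -8]
 [  -8   -4   -9   -9   -6  -19  -21  -17  -16  -19  -20  -26  -20  -24
   -18  -13  
[... 683 characters left out ...]
, 29), (292, 165, 6, 11, 36), (304, 177, 16, 14, 76), (314, 176, 21, 9, 108), (322, 179, 17, 12, 67), (334, 184, 8, 9, 28), (269, 236, 60, 24, 281), (256, 239, 11, 18, 56), (330, 246, 26, 28, 194), (261, 293, 4, 10, 22), (238, 370, 15, 59, 247), (323, 382, 5, 9, 21), (211, 409, 17, 15, 166), (184, 422, 41, 58, 1070), (352, 438, 9, 42, 210)]
[(535, 0, 35, 6, 113), (356, 57, 20, 6, 62), (367, 90, 7, 4, 21), (359, 120, 14, 19, 67), (631, 124, 9, 14, 86), (265, 188, 9, 14, 82), (575, 198, 65, 93, 2794), (247, 203, 16, 8, 39), (527, 213, 37, 50, 591), (569, 212, 13, 5, 22), (268, 227, 16, 7, 41), (241, 229, 53, 23, 589), (358, 259, 9, 6, 43), (362, 258, 100, 66, 1483), (496, 276, 108, 100, 6088)]
```

The top of the fifth ball shows at (323,184) behind the near rim, so all five are in. Now press start.

Request:
apply_moves --xyz '[[-0.143, 0.038, -0.02], [-0.143, 0.038, -0.02], [-0.143, 0.038, -0.02], [-0.143, 0.038, -0.02], [0, 0, 0], [0, 0, 0.11], [0, 0, 0.11], [0, 0, 0]]' --rot '[[0, 0, 0], [0, 0, 0], [0, 0, 0], [0, 0, 0], [0, 0, 0], [0, 0, 0], [0, 0, 0], [0, 0, 0]]' --hand '[-1, -1, -1, -1, -1, -1, -1, -1]'

```text
clock: 52.62
position: [0.5528, 0.0656, 0.1394]
ee_rot: [-0.005, 0.001, 1.0, -0.0]
contact_force: [-0.3, 0.6, -0.0]
width: -0.0001
gripper_force: 0.0
```

Request:
apply_moves --xyz '[[-0.02, 0.001, 0.03], [0, 0, 0.03], [0, 0, 0.025], [0, 0, 0]]' --rot '[[0, 0, 0], [0, 0, 0], [0, 0, 0], [0, 0, 0]]' --hand '[-1, -1, -1, -1]'

```text
clock: 53.12
position: [0.5622, 0.0661, 0.1167]
ee_rot: [-0.001, 0.001, 1.0, -0.0]
contact_force: [0.5, -0.4, -0.1]
width: -0.0002
gripper_force: 0.0
```

Request:
apply_moves --xyz '[[0, 0, 0.01], [0, 0, 0.01], [0, 0, 0]]' --rot '[[0, 0, 0], [0, 0, 0], [0, 0, 0]]' --hand '[-1, -1, -1]'

```text
clock: 53.5
position: [0.5629, 0.0661, 0.1114]
ee_rot: [-0.0, 0.001, 1.0, -0.0]
contact_force: [-1.0, 0.3, 1.0]
width: 0.0002
gripper_force: 0.8
```

Request:
apply_moves --xyz '[[0.01, 0, 0], [0, 0, 0.01], [0, 0, 0.008], [0, 0, 0]]' --rot '[[0, 0, 0], [0, 0, 0], [0, 0, 0], [0, 0, 0]]' --hand '[-1, -1, -1, -1]'

```text
clock: 54.0
position: [0.5602, 0.0661, 0.1062]
ee_rot: [-0.0, 0.001, 1.0, -0.0]
contact_force: [0.5, 0.5, 4.7]
width: -0.0001
gripper_force: 2.4
```

Request:
apply_moves --xyz '[[0, 0, 0.005], [0, 0, 0.005], [0, 0, 0], [0, 0, 0]]' --rot '[[0, 0, 0], [0, 0, 0], [0, 0, 0], [0, 0, 0]]' --hand '[-1, -1, -1, -1]'

```text
clock: 54.5
position: [0.5603, 0.0661, 0.1058]
ee_rot: [0.001, 0.001, 1.0, -0.0]
contact_force: [-3.3, -0.5, 19.0]
width: 0.0002
gripper_force: 9.5
```

The force went from 4.7 N to 19 N with no further travel, so the button is fully down. Release it and retreat clear.

Request:
apply_moves --xyz '[[0, 0, -0.04], [0, 0, -0.1], [0, 0, -0.14], [0, 0, -0.14], [0.05, 0.12, 0], [0.05, 0.12, 0], [0, 0, 0], [0, 0, 0]]' --rot '[[0, 0, 0], [0, 0, 0], [0, 0, 0], [0, 0, 0], [0, 0, 0], [0, 0, 0], [0, 0, 0], [0, 0, 0]]' --hand '[-1, -1, -1, -1, -1, -1, -1, -1]'

```text
clock: 55.5
position: [0.5296, 0.1379, 0.2282]
ee_rot: [-0.001, 0.001, 1.0, -0.001]
contact_force: [-0.2, 0.3, -0.2]
width: 0.0002
gripper_force: 0.0
```

```bash
python3 - <<'E'
from dk import *
p,Q=cur();print(p)
Sd=get_image("side");Tm=get_image("top");save(Sd,"s15.png");save(Tm,"t15.png")
for a,b in(("s14","s15"),("t14","t15"),("side0","s15"),("top0","t15")):
    A=cv2.imread(f"pics/{a}.png").astype(int);B=cv2.imread(f"pics/{b}.png").astype(int)
    dm=(cv2.blur(np.abs(A-B).max(2).astype(np.uint8),(3,3))>28).astype(np.uint8)
    N,_,st,c=cv2.connectedComponentsWithStats(dm);print(a,b,[tuple(int(v) for v in s) for s in st[1:] if s[4]>20])
h=cv2.cvtColor(Sd["pixels"],cv2.COLOR_RGB2HSV);m=cv2.inRange(h,(5,140,60),(22,255,255));m[:180]=0;m[330:]=0
ys,xs=np.where(m[:,300:420]);print("post",xs.min()+300,xs.max()+300,ys.min(),ys.max())
E
```

```text
[0.52956402 0.13789482 0.22823977]
s14 s15 [(409, 0, 38, 19, 421), (501, 0, 139, 221, 7869), (288, 7, 14, 34, 250), (239, 6, 197, 236, 17122), (450, 6, 49, 17, 302), (390, 9, 16, 9, 76), (276, 11, 9, 4, 22), (411, 15, 35, 26, 270), (515, 31, 7, 20, 41), (498, 34, 8, 7, 22), (417, 37, 64, 23, 593), (482, 40, 18, 20, 153), (495, 45, 8, 5, 28), (550, 45, 7, 6, 28), (520, 55, 25, 11, 51), (524, 211, 42, 42, 423), (560, 242, 15, 9, 90), (371, 247, 9, 9, 65), (299, 261, 314, 160, 9428), (561, 260, 15, 33, 307), (572, 265, 68, 118, 3038), (529, 289, 47, 45, 794), (495, 294, 22, 11, 123), (414, 306, 15, 6, 47), (395, 311, 9, 3, 21), (522, 312, 4, 16, 53), (519, 331, 69, 44, 1506)]
t14 t15 [(158, 118, 198, 362, 35274), (160, 286, 6, 11, 31), (252, 321, 8, 20, 95), (277, 343, 7, 25, 94), (346, 423, 8, 11, 34), (352, 436, 3, 20, 49), (357, 443, 4, 14, 37), (229, 444, 40, 36, 484), (269, 462, 12, 10, 83), (199, 473, 20, 7, 104)]
side0 s15 [(400, 0, 46, 18, 439), (514, 0, 6, 5, 21), (521, 0, 49, 24, 451), (299, 0, 341, 480, 43928), (288, 7, 14, 30, 203), (308, 6, 87, 36, 838), (486, 15, 25, 25, 293), (448, 24, 36, 34, 358), (236, 39, 154, 213, 11218), (391, 58, 45, 18, 334), (331, 118, 65, 98, 4099), (331, 246, 51, 46, 1272), (267, 371, 14, 15, 165), (237, 380, 35, 34, 618)]
top0 t15 [(158, 118, 136, 362, 27772), (292, 145, 58, 57, 1937), (412, 165, 46, 51, 1230), (313, 175, 22, 10, 137), (465, 203, 59, 53, 2385), (187, 214, 11, 11, 93), (390, 233, 61, 59, 1281), (288, 244, 42, 44, 748), (160, 286, 6, 11, 33), (0, 336, 78, 56, 2360), (77, 338, 91, 97, 2620), (281, 400, 17, 18, 134), (305, 401, 45, 38, 527), (304, 419, 31, 23, 255), (0, 428, 45, 52, 1951), (345, 439, 16, 41, 375), (268, 451, 18, 29, 232)]
post 369 380 247 280
```

```bash
python3 -c "
from rig import job
print(job.sign_off())"
```

```text
the job is handed in; nothing more can be done
None
```

I handed the job in after about 56 s of robot time: the three beakers are nested in the tank, the start button was pressed fully down (19 N at the stop), the scoop is back on its mat, and the bystanders showed no sign of moving. Four of the five balls show clearly in the small beaker; the fifth is mostly hidden by its near wall, but its top edge shows, and the scoop and tray are empty.

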